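# Lay a culture flask inside a half-covered warming chamber

### The arm

A 6-joint arm with a two-finger parallel gripper is mounted at the origin on the work surface. World frame = base frame: x ahead of the robot, y to its left, z up, the work surface at z = 0. Lengths are in m, angles in rad, forces in N, time in s.
With the tool pointing down it reaches from about 0.3 to 0.875 m from the base axis. Payload 6.4 kg.
Tool frame: the origin (TCP) lies at the very end of the fingers, on their centre line; the grasp point (between the pads) lies 19 mm behind it (ctrl.tcp_to_grasp is the distance from the TCP to the grasp point, in m); z points along the fingers, y is the direction in which the jaws open and shut (so a half turn about z gives the same grasp; the last joint's range is limited). The gripper opens to 85 mm and grips with 20 to 120 N. Pads are 22 mm wide; open, the fingers measure 114 mm over their backs; the gripper's body (76 mm by 85 mm) begins 54 mm behind the grasp point. The pads swing forward as they close: fully open they stand 13 mm farther back than shut.
Start: joints at [1.111, 0.181, 1.607, -0, 1.354, -0.206], TCP at [0.144, 0.557, 0.231] pointing down, gripper open.
Joint ranges: [-2.99, 2.99], [-0.89, 2.07], [0.3, 2.58], [-1.14, 4.28], [0, 2.63], [-3.12, 3.12]. Speed limits (rad/s): [2.57, 2.57, 3.01, 3.14, 3.14, 3.14].

### API

Orientations are given as a unit quaternion [w, x, y, z].
In Python, from bench import ctrl gives the robot as it stands. The module is installed in compiled form; this text tells all that it offers.
- The arm moves only by the tool drive_tool, never from a script. Its argument "deltas" is a list of rows, each an object with "slide": the shift along the tool's x, y, z as a fraction of full scale, a list of three; "delta_rot": the turn, a rotation vector about the tool's x, y, z as a fraction of full scale, a list of three; "hand": the opening, from 0 (shut) to 1 (fully open). In form: [{"slide": [tx, ty, tz], "delta_rot": [wx, wy, wz], "hand": hand}, ...]. A call has exactly 5 rows; each row shifts and turns the commanded pose from where the row before left it, along the tool's axes as they then stand; what a row does not reach is not made up. Full scale, the value 1, is 50 mm for a shift and 180 degrees for a turn. A row lasts 1/8 s, in which the tool goes at most 62.5 mm and 10.7 degrees, less where a joint would pass 70% of its speed; a pose out of reach is approached as far as the arm can. A call with a number of a shift or a turn outside -1 to 1 is refused whole. A call with a gripper value outside its range is refused whole. The fingers move at their own pace and stop on an object; the grip force is fixed at half the most. Time passes only in rows, so rows that do not move let the fingers close, or fill a call up. It gives the time, the measured TCP pose, the force and the opening at its end, in the units of the state.
- ctrl.get_obs(): the state, without advancing time (a new reading comes with each control period).
- ctrl.camera(name): name is "scene" or "top" or "wrist"; returns a dict with "frame" (384x512x3 uint8, red, green, blue), "mtx" (3x3 intrinsics, pixels), "R" (3x3) and "t" (3): a world point X has camera coordinates R X + t. Camera axes: x right, y down, z forward; pixel columns grow to the right and rows downward; lengths in m; the calibration is good to about 2 mm. The wrist camera is an equidistant fisheye: a pixel r from the principal point sees the ray r / f radians off the axis. A picture is of the moment at which its call begins. There is no depth.
- ctrl.hand_in(): hands the job in, once; it reports no verdict.
The state is a dict: "time_s": time; "q": joint angles; "dq": joint speeds; "joint_efforts": joint torques, N m; "eef_pos": TCP position; "eef_rot": TCP orientation; "wrist_force": force on the tool from outside, world axes, zero at the start; "torque": the same for the moment, N m; "opening": opening from 0.0 (shut) to 1.0 (fully open).
Only numpy, scipy, OpenCV 4.12 (cv2) and the standard library are available. Lean on these libraries where they do the work, as an engineer would, in place of code of your own. Each camera call takes 0.05 s, during which the arm holds its last target.

### The job

Put the culture flask with the blue cap into the small white warming chamber and leave it lying flat on the chamber floor, right way up (label on top), its blunt base end under the clear fixed cover and its cap end in the open part. The flask is longer than the opening, so tilt it base end down to get it under the cover, then level it inside, lowering it gently all the way: do not let it drop or fall flat, do not ram it against the chamber, and leave everything else on the desk where it is.

Things in the scene. Friction and masses are not known exactly. Their poses are not given: they have to be found in the camera images.
- flask_centre (a point): Centre (half-way up) of the loose flask with the BLUE cap: about 140 g, cream, 150 long, 50 wide, 32 mm high, lying flat on the desk. x points along it to the cap, z up out of the labelled face. The full-width 50 x 32 mm body spans x -75 (blunt base end) to +35 mm, then shoulder and neck, and a 28 mm round cap from +51 to +75 mm. It starts with its cap away from the robot.
- flask_base (a point): Middle of the blue-capped flask's blunt base end, 75 mm from its centre, same axes.
- flask_cap (a point): Middle of the outer end of the blue cap, 75 mm from the flask's centre, same axes.
- chamber: White warming chamber fixed to the desk, 210 (x) x 160 (y) x 91 mm high. Origin: centre of its underside; z up; x points from its covered end to its open end (grey control strip outside), roughly away from the robot. Walls 10 mm thick: inside x -95 to 95, y -70 to 70 mm, inner floor at z = 20, wall tops at z = 86 mm. The cover is described under cover_edge.
- cover_edge (a point): Middle of the lower edge (dark strip) of the chamber's fixed, rigid clear cover, at x -25, y 0, z 86 mm in the chamber's frame, same axes. The cover, 5 mm thick (z 86 to 91), runs from x -105 to -25 mm over the full width; the rest of the top is open: 120 mm long (x -25 to 95), 140 mm wide. Clear height under the cover 66 mm.
- other_centre (a point): Centre of another loose flask, the same but with a RED cap; it must stay where it is.
- dishes: Loose closed stack of two culture dishes, 90 mm in diameter, 32 mm high, beyond the work area; origin at the centre of its underside; stays where it is.
- amber: Loose amber bottle with a black cap, 60 mm in diameter, 120 mm high, beyond the work area; origin at the centre of its underside; stays where it is.
- jar: Loose white jar with a blue lid, 72 mm in diameter, 110 mm high, beyond the work area; origin at the centre of its underside; stays where it is.
Mind the look-alikes: they are no part of the job. Leave any green or yellow look-alike of the part that bears flask_centre alone.

How it is judged:
By the outcome, as a careful person would: the job done as asked, in the order asked, and still so for the second after the job is handed in, with the robot touching nothing.
It also fails if it takes over 54 s, if anything falls off the work surface, if the arm or the gripper's body presses on something with over 40 N, if the wrist force passes 120 N, or if a joint passes its speed limit or range.

## Working session

There is one attempt and no reset: what is moved stays moved. The work goes in short steps, Python scripts to look and compute and a tool call to move; the robot and the scene stay as the last step left them, time stands still between calls to the robot, and variables do not carry over. Pictures are saved under pics/ and viewed, and the job is handed in when it is done.

Besides the shell and the picture viewer there is one more tool, called after ">>>" as a command line: name --argument value ..., lists and objects as JSON in quotes. drive_tool: Moves the arm, as the interface text tells. Its arguments: {"type":"object","properties":{"deltas":{"type":"array","items":{"type":"object","properties":{"slide":{"type":"array","items":{"type":"number"}},"delta_rot":{"type":"array","items":{"type":"number"}},"hand":{"type":"number"}}}}},"required":["deltas"]}

```bash
mkdir -p pics
python3 - <<'E'
from bench import ctrl
import cv2,numpy as np,pickle
o=ctrl.get_obs();print(o)
d={}
for n in("scene","top","wrist"):
    c=ctrl.camera(n);d[n]=c;cv2.imwrite(f"pics/a_{n}.png",cv2.cvtColor(c["frame"],cv2.COLOR_RGB2BGR)); print(n,c["mtx"].round(1).tolist(),c["R"].round(3).tolist(),c["t"].round(3).tolist())
pickle.dump(d,open("a.pkl","wb"))
E
```

```text
{'time_s': 0.0, 'q': array([ 1.11067223e+00,  1.81540290e-01,  1.60803418e+00, -2.14353676e-05,
        1.35380201e+00, -2.06309568e-01]), 'dq': array([-6.15265224e-04, -8.01892328e-05,  1.30451934e-03, -1.24138825e-03,
       -3.55750754e-04, -1.02603120e-03]), 'joint_efforts': array([-8.19987181e-04, -4.44901586e+01, -3.51314092e+01, -4.80804629e-04,
        9.36078111e-03,  4.06243521e-05]), 'eef_pos': array([0.14411883, 0.55605957, 0.23037193]), 'eef_rot': array([-2.81842558e-04,  1.26564540e-01,  9.91957974e-01, -8.46276775e-04]), 'wrist_force': array([1.06137577, 0.37241488, 0.36379279]), 'torque': array([-0.07050884,  0.00867745,  0.00400996]), 'opening': 0.9997882099032862}
scene [[402.8, 0.0, 258.5], [0.0, 402.8, 197.1], [0.0, 0.0, 1.0]] [[-0.751, 0.66, -0.016], [0.46, 0.507, -0.729], [-0.473, -0.555, -0.684]] [0.386, -0.24, 1.411]
top [[422.3, 0.0, 260.9], [0.0, 422.3, 189.9], [0.0, 0.0, 1.0]] [[-0.026, -1.0, 0.001], [-0.982, 0.025, -0.185], [0.185, -0.006, -0.983]] [0.117, 0.598, 1.232]
wrist [[297.3, 0.0, 256.2], [0.0, 297.3, 192.1], [0.0, 0.0, 1.0]] [[0.251, 0.968, -0.001], [0.926, -0.24, 0.291], [0.282, -0.074, -0.957]] [-0.574, -0.038, 0.378]
```

View pics/a_scene.png

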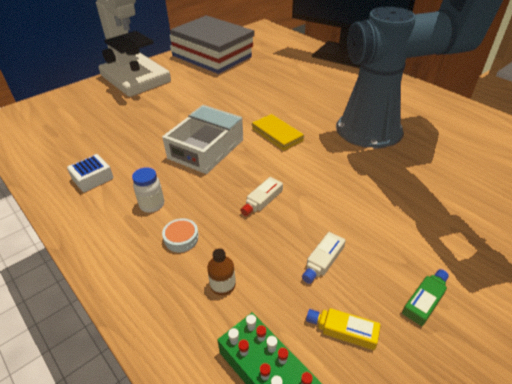

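View pics/a_top.png

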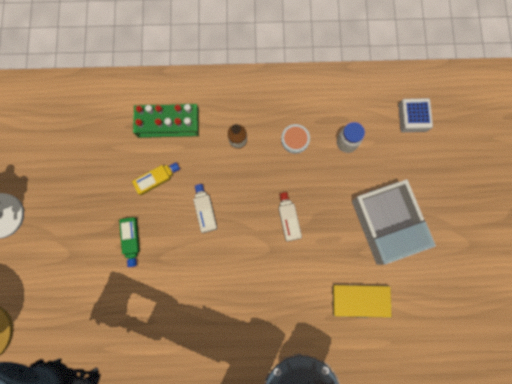

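View pics/a_wrist.png

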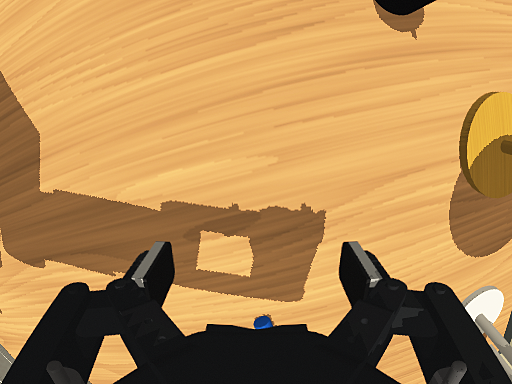

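Candidates for the flask (top view): cream with blue cap (204,208), cream with red cap (290,217), yellow with blue cap (155,178), and green with blue cap (129,240). The cream one with the blue cap at (204,208) fits. The chamber is at (393,220), with its cover towards the robot. I'll confirm with enlarged crops.

Run:
```python
import cv2,numpy as np
t=cv2.imread("pics/a_top.png");s=cv2.imread("pics/a_scene.png")
def crop(im,x,y,w,h,k,n): cv2.imwrite(n,cv2.resize(im[y:y+h,x:x+w],None,fx=k,fy=k,interpolation=cv2.INTER_CUBIC))
crop(t,170,170,70,70,8,"pics/b1.png");crop(t,345,170,96,100,6,"pics/b2.png")
crop(s,290,225,70,65,8,"pics/b3.png");crop(s,155,95,100,85,7,"pics/b4.png")
```

```text
(no output)
```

View pics/b1.png

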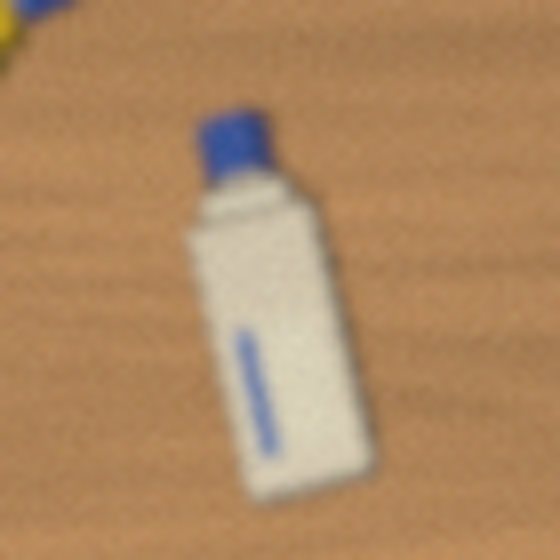

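View pics/b2.png

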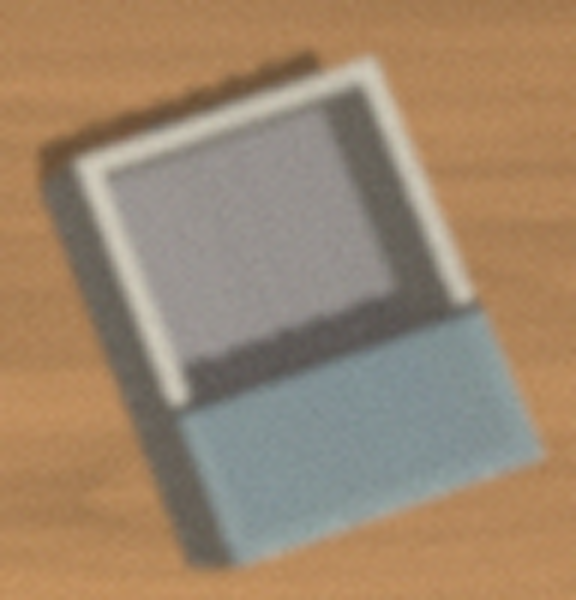

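View pics/b3.png

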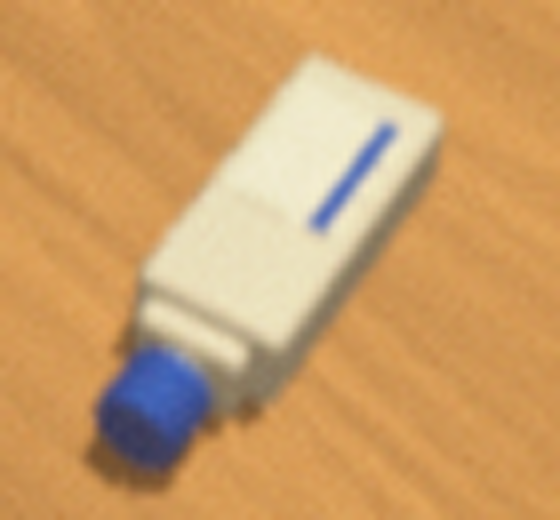

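View pics/b4.png

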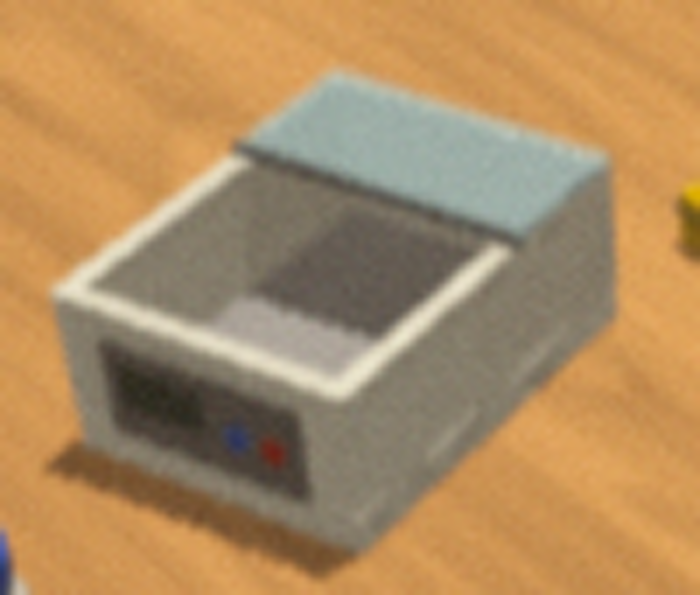

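The crops confirm a cream body, blue cap and label stripe up. In the top crop the flask's body corners are at about (192,232), (318,205), (370,458) and (250,492), and the chamber's corners are clear in both views. Next I triangulate.

```bash
cat > h.py <<'E'
import numpy as np,cv2,pickle
from scipy.spatial.transform import Rotation as Ro
def P(c): return c["mtx"]@np.c_[c["R"],c["t"]]
def proj(c,X):
    p=(P(c)@np.c_[X,np.ones(len(X))].T).T; return p[:,:2]/p[:,2:]
def tri(c1,p1,c2,p2):
    X=cv2.triangulatePoints(P(c1),P(c2),np.array(p1,float).T,np.array(p2,float).T);return (X[:3]/X[3]).T
E
cat > m.py <<'E'
from h import *
from scipy.optimize import least_squares
d=pickle.load(open("a.pkl","rb"));T,S=d["top"],d["scene"]
ft=np.array([(192,232),(318,205),(250,490),(370,458)])/8+[170,170]-.5+.5/8
fs=np.array([(278,345),(145,278),(440,118),(318,55)])/8+[290,225]-.5+.5/8
ct=np.array([(75,160),(372,57),(545,455),(235,562)])/6+[345,170]-.5+.5/6
cs=np.array([(342,395),(58,292),(338,72),(608,160)])/7+[155,95]-.5+.5/7
print("flask raw",tri(T,ft,S,fs).round(4).tolist()); print("chamber raw",tri(T,ct,S,cs).round(4).tolist())
def fit(M,a,b,x0):
    f=lambda x:np.r_[(proj(T,Ro.from_euler('z',x[3]).apply(M)+x[:3])-a).ravel(),(proj(S,Ro.from_euler('z',x[3]).apply(M)+x[:3])-b).ravel()]
    r=least_squares(f,x0,loss='soft_l1');return r.x,r.fun
F=np.array([(.035,.025,.016),(.035,-.025,.016),(-.075,.025,.016),(-.075,-.025,.016)])
C=np.array([(.105,.08,.086),(.105,-.08,.086),(-.105,-.08,.091),(-.105,.08,.091)])
for M,a,b,x0 in((F,ft,fs,[.5,.15,.016,0]),(C,ct,cs,[.5,-.3,0,-.0])):
    x,r=fit(M,a,b,x0);print(x.round(4),np.degrees(x[3]).round(2),r.round(1).tolist())
E
python3 m.py
```

```text
flask raw [[0.5833, 0.3114, 0.0293], [0.5924, 0.2645, 0.0244], [0.4827, 0.2882, 0.0323], [0.4925, 0.244, 0.0326]]
chamber raw [[0.5677, -0.1826, 0.0884], [0.6153, -0.334, 0.086], [0.4166, -0.399, 0.089], [0.3706, -0.2458, 0.0898]]
[0.5559 0.2813 0.012  0.2228] 12.77 [-0.9, -0.0, -0.9, -0.6, -0.3, 2.1, 0.6, 2.1, -0.4, 1.1, -2.2, -0.4, 1.0, 0.2, -1.4, -0.6]
[ 0.4927 -0.2907 -0.0007  0.3061] 17.54 [-0.4, 0.1, -0.1, 0.1, -0.3, 0.5, 0.1, 0.9, -0.5, 0.9, -1.4, 0.0, -0.6, -0.4, 0.2, -0.5]
```

```bash
cat > ov.py <<'E'
from h import *
import sys
d=pickle.load(open("a.pkl","rb"))
def ov(x,y,z,yaw,name):
    R=Ro.from_euler('z',yaw)
    out=[]
    for n,(ox,oy) in(("top",(170,170)),("scene",(288,225))):
        c=d[n];k=6
        im=cv2.resize(cv2.cvtColor(c["frame"],cv2.COLOR_RGB2BGR)[oy:oy+66,ox:ox+66],None,fx=k,fy=k,interpolation=cv2.INTER_CUBIC)
        pp=lambda M:((proj(c,R.apply(np.array(M,float))+[x,y,z])-[ox,oy]+.5)*k).round().astype(int)
        for zz,col in((.016,(0,0,255)),(-.016,(0,255,0))):
            cv2.polylines(im,[pp([(.035,.025,zz),(.035,-.025,zz),(-.075,-.025,zz),(-.075,.025,zz)])],True,col,1)
        a=np.linspace(0,2*np.pi,25)
        for xx in(.051,.075): cv2.polylines(im,[pp(np.c_[a*0+xx,.014*np.cos(a),.014*np.sin(a)])],True,(0,255,255),1)
        out.append(im)
    cv2.imwrite(name,np.hstack(out))
ov(*map(float,sys.argv[1:5]),sys.argv[5])
E
python3 ov.py .5559 .2813 .016 .2228 pics/c1.png
python3 -c "
import pickle;d=pickle.load(open('a.pkl','rb'))
for n in ('top','scene'):print(-d[n]['R'].T@d[n]['t'])"
```

```text
[0.36251912 0.10855132 1.32139951]
[1.06762129 0.65025094 0.79625665]
```

View pics/c1.png

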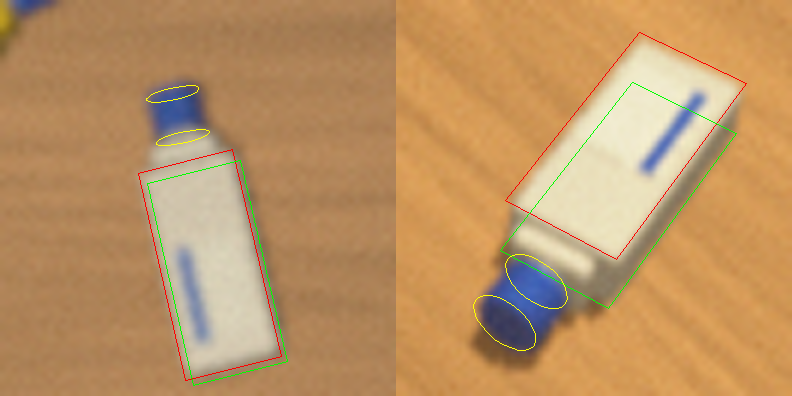

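```bash
for a in "0.5585 0.281 0.016 0.205 pics/c2.png"; do python3 ov.py $a; done
cat > plan.py <<'E'
import numpy as np, heapq
from h import *
# camera in tool frame
d=pickle.load(open("a.pkl","rb"));c=d["wrist"];Rt=Ro.from_quat([1.26564540e-01,9.91957974e-01,-8.46e-4,-2.8e-4]);
print("cam in tool",Rt.inv().apply(-c["R"].T@c["t"]-[.14412,.55606,.23037]).round(4), "axis",Rt.inv().apply(c["R"][2]).round(3))
import sys
alpha=np.radians(float(sys.argv[1]));gx,gz=18.,10.; bh=float(sys.argv[2])
def seg(pts,n=12):
    pts=np.array(pts,float);return np.vstack([np.linspace(a,b,n) for a,b in zip(pts,np.roll(pts,-1,0))])
fl=seg([(-75,-16),(35,-16),(51,-14),(75,-14),(75,14),(51,14),(35,16),(-75,16)],20)
tl=np.vstack([seg([(-12,-19),(12,-19),(12,54),(-12,54)]),seg([(-bh,54),(bh,54),(bh,200),(-bh,200)],25)])
ca,sa=np.cos(alpha),np.sin(alpha)
tl=np.c_[gx+tl[:,0]*ca+tl[:,1]*sa, gz-tl[:,0]*sa+tl[:,1]*ca]
pts=np.vstack([fl,tl])
boxes=[(-105,-95,-50,91),(95,105,-50,86),(-105,-25,86,91),(-105,105,-50,20)]
def sd(p):
    m=np.full(len(p),1e9)
    for x0,x1,z0,z1 in boxes:
        dx=np.maximum(x0-p[:,0],p[:,0]-x1);dz=np.maximum(z0-p[:,1],p[:,1]-z1)
        o=np.hypot(np.maximum(dx,0),np.maximum(dz,0));m=np.minimum(m,np.where((dx<0)&(dz<0),np.maximum(dx,dz),o))
    return m.min()
TH=np.arange(0,61,3.);X=np.arange(-40,61,4.)+1;Z=np.arange(40,201,4.)
D=np.zeros((len(TH),len(X),len(Z)))
for i,t in enumerate(np.radians(TH)):
    q=np.c_[pts[:,0]*np.cos(t)-pts[:,1]*np.sin(t),pts[:,0]*np.sin(t)+pts[:,1]*np.cos(t)]
    for j,x in enumerate(X):
        for k,z in enumerate(Z): D[i,j,k]=sd(q+[x,z])
g=(0,int(np.argmin(abs(X-5))),1);print("goal",X[g[1]],Z[g[2]],D[g])
cost=lambda n:1e9 if D[n]<1 else 1+ (12/D[n])**2
dist={g:0};prev={};pq=[(0,g)];end=None
while pq:
    dd,n=heapq.heappop(pq)
    if dd>dist[n]:continue
    if Z[n[2]]>=196: end=n;break
    for a in(-1,0,1):
     for b in(-1,0,1):
      for e in(-1,0,1):
        m=(n[0]+a,n[1]+b,n[2]+e)
        if not all(0<=v<s for v,s in zip(m,D.shape)) or m==n: continue
        w=dd+cost(m)*np.sqrt(a*a+b*b+e*e)
        if w<dist.get(m,1e18) and D[m]>1: dist[m]=w;prev[m]=n;heapq.heappush(pq,(w,m))
if end is None: print("no path")
else:
    n=end
    while 1:
        print(TH[n[0]],X[n[1]],Z[n[2]],D[n].round(1))
        if n==g:break
        n=prev[n]
E
for a in 0 15 25; do echo "== $a"; python3 plan.py $a 43; done
```

```text
== 0
cam in tool [ 7.38e-02 -1.00e-04 -1.42e-01] axis [-0.292  0.001  0.957]
goal 5.0 44.0 8.0
48.0 61.0 196.0 60.6
48.0 61.0 192.0 57.6
48.0 61.0 188.0 54.6
48.0 61.0 184.0 51.7
48.0 61.0 180.0 48.7
48.0 61.0 176.0 45.7
48.0 61.0 172.0 42.7
48.0 61.0 168.0 39.8
48.0 61.0 164.0 36.8
48.0 61.0 160.0 33.9
48.0 61.0 156.0 31.2
48.0 61.0 152.0 28.8
48.0 61.0 148.0 26.8
48.0 61.0 144.0 25.2
48.0 61.0 140.0 24.3
48.0 61.0 136.0 23.9
48.0 61.0 132.0 23.9
48.0 61.0 128.0 24.1
48.0 61.0 124.0 24.9
48.0 61.0 120.0 26.3
48.0 61.0 116.0 28.3
48.0 57.0 112.0 25.6
45.0 53.0 108.0 23.6
42.0 49.0 104.0 20.3
42.0 45.0 100.0 17.9
39.0 41.0 96.0 16.4
36.0 37.0 92.0 15.0
33.0 33.0 88.0 13.7
30.0 29.0 84.0 12.6
27.0 25.0 80.0 11.7
27.0 21.0 80.0 10.4
24.0 17.0 76.0 8.6
24.0 13.0 76.0 8.8
21.0 9.0 72.0 9.5
18.0 9.0 68.0 9.6
15.0 9.0 68.0 9.9
12.0 5.0 64.0 11.9
9.0 5.0 60.0 12.5
6.0 5.0 56.0 12.2
3.0 5.0 52.0 12.1
0.0 5.0 48.0 12.0
0.0 5.0 44.0 8.0
== 15
cam in tool [ 7.38e-02 -1.00e-04 -1.42e-01] axis [-0.292  0.001  0.957]
goal 5.0 44.0 8.0
48.0 61.0 196.0 60.6
48.0 61.0 192.0 57.6
48.0 61.0 188.0 54.6
4
[... 1021 characters left out ...]
.7
48.0 61.0 168.0 39.8
48.0 61.0 164.0 36.8
48.0 61.0 160.0 33.9
48.0 61.0 156.0 31.2
48.0 61.0 152.0 28.8
48.0 61.0 148.0 26.8
48.0 61.0 144.0 25.2
48.0 61.0 140.0 24.3
48.0 61.0 136.0 23.9
48.0 61.0 132.0 23.9
48.0 61.0 128.0 24.1
48.0 61.0 124.0 24.9
48.0 61.0 120.0 26.3
48.0 61.0 116.0 28.3
48.0 57.0 112.0 25.6
45.0 53.0 108.0 23.6
42.0 49.0 104.0 20.3
42.0 45.0 100.0 17.9
39.0 41.0 96.0 16.4
36.0 37.0 92.0 15.0
33.0 33.0 88.0 13.7
30.0 29.0 84.0 12.6
27.0 25.0 80.0 11.7
27.0 21.0 80.0 10.4
24.0 17.0 76.0 8.6
24.0 13.0 76.0 8.8
21.0 9.0 72.0 9.5
18.0 9.0 68.0 9.6
15.0 9.0 68.0 9.9
12.0 5.0 64.0 11.9
9.0 5.0 60.0 12.5
6.0 5.0 56.0 12.2
3.0 5.0 52.0 12.1
0.0 5.0 48.0 10.6
0.0 5.0 44.0 8.0
```

View pics/c2.png

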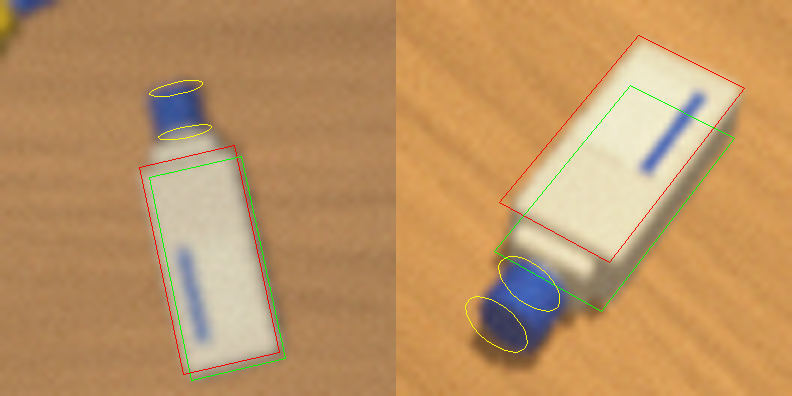

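The overlays bracket the flask at about (0.557, 0.281) with yaw about 12°. The planned path tilts to 48° and then levels, and keeps at least 8 mm clearance. I'll move over the flask for a closer look with the wrist camera.

>>> drive_tool --deltas '[{"slide": [-0.9,-0.3,0],"delta_rot": [0,0,0],"hand": 1},{"slide": [-0.9,-0.3,0],"delta_rot": [0,0,0],"hand": 1},{"slide": [-0.9,-0.3,0],"delta_rot": [0,0,0],"hand": 1},{"slide": [-0.9,-0.3,0],"delta_rot": [0,0,0],"hand": 1},{"slide": [-0.9,-0.3,0],"delta_rot": [0,0,0],"hand": 1}]'

```text
time_s: 0.78
eef_pos: [0.3443, 0.4265, 0.2311]
eef_rot: [-0.0, 0.127, 0.992, -0.0]
wrist_force: [-0.5, 0.5, -0.2]
opening: 1.0
```

>>> drive_tool --deltas '[{"slide": [-0.9,-0.3,0],"delta_rot": [0,0,-0.03],"hand": 1},{"slide": [-0.8,-0.4,0],"delta_rot": [0,0,-0.03],"hand": 1},{"slide": [-0.8,-0.5,0],"delta_rot": [0,0,-0.03],"hand": 1},{"slide": [-0.5,-0.5,0],"delta_rot": [0,0,-0.03],"hand": 1},{"slide": [0,0,0],"delta_rot": [0,0,-0.03],"hand": 1}]'

```text
time_s: 1.4
eef_pos: [0.4852, 0.3216, 0.2308]
eef_rot: [-0.0, -0.108, 0.994, -0.0]
wrist_force: [-1.3, -0.0, -0.6]
opening: 1.002
```

```bash
cat > w.py <<'E'
from bench import ctrl
from h import *
import sys
c=ctrl.camera("wrist");o=ctrl.get_obs();pickle.dump((c,o),open(sys.argv[1]+".pkl","wb"));cv2.imwrite(f"pics/{sys.argv[1]}.png",cv2.resize(cv2.cvtColor(c["frame"],cv2.COLOR_RGB2BGR),(768,576),interpolation=cv2.INTER_CUBIC))
print(o["time_s"],o["eef_pos"],o["eef_rot"])
E
python3 w.py w1
```

```text
1.45 [0.48427783 0.3224355  0.23073356] [-4.63575946e-04 -1.10582384e-01  9.93866840e-01 -1.62405168e-04]
```

View pics/w1.png

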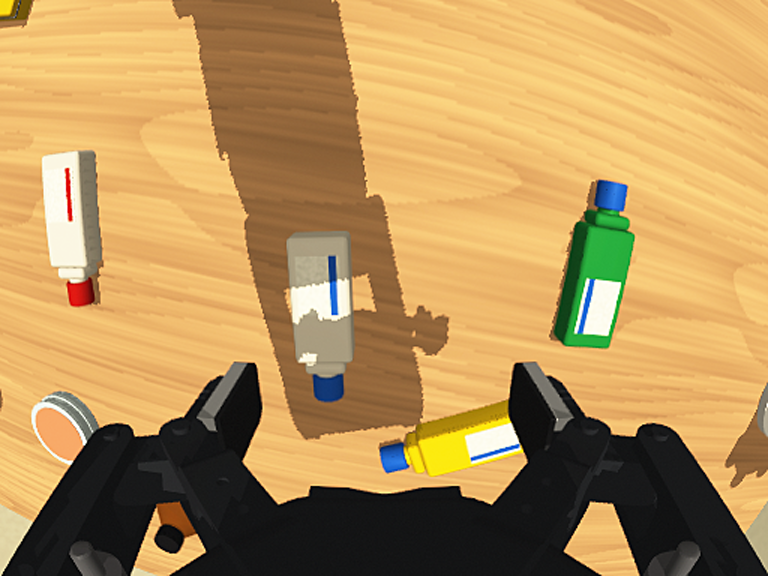

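```bash
cat >> h.py <<'E'
def fproj(c,X):
    Y=np.asarray(X)@c["R"].T+c["t"];r=np.hypot(Y[:,0],Y[:,1]);th=np.arctan2(r,Y[:,2])
    s=c["mtx"][0,0]*th/r
    return np.c_[Y[:,0]*s+c["mtx"][0,2],Y[:,1]*s+c["mtx"][1,2]]
def wov(c,x,y,z,yaw,name,o,sz,k):
    R=Ro.from_euler('z',yaw);ox,oy=o
    im=cv2.resize(cv2.cvtColor(c["frame"],cv2.COLOR_RGB2BGR)[oy:oy+sz[1],ox:ox+sz[0]],None,fx=k,fy=k,interpolation=cv2.INTER_CUBIC)
    raw=im.copy()
    pp=lambda M:((fproj(c,R.apply(np.array(M,float))+[x,y,z])-[ox,oy]+.5)*k).round().astype(int)
    for zz,col in((.016,(0,0,255)),(-.016,(0,255,0))):
        cv2.polylines(im,[pp([(.035,.025,zz),(.035,-.025,zz),(-.075,-.025,zz),(-.075,.025,zz)])],True,col,1)
    a=np.linspace(0,2*np.pi,25)
    for xx in(.051,.075): cv2.polylines(im,[pp(np.c_[a*0+xx,.014*np.cos(a),.014*np.sin(a)])],True,(0,255,255),1)
    cv2.imwrite(name,np.hstack([raw,im]))
E
python3 - <<'E'
from h import *
c,o=pickle.load(open("w1.pkl","rb"));wov(c,.557,.2812,.016,.212,"pics/w1o.png",(180,145),(66,130),6) if 0 else wov(c,.557,.2812,.016,.212,"pics/w1o.png",(180,148),(78,122),4.9)
E
```

```text
(no output)
```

View pics/w1o.png

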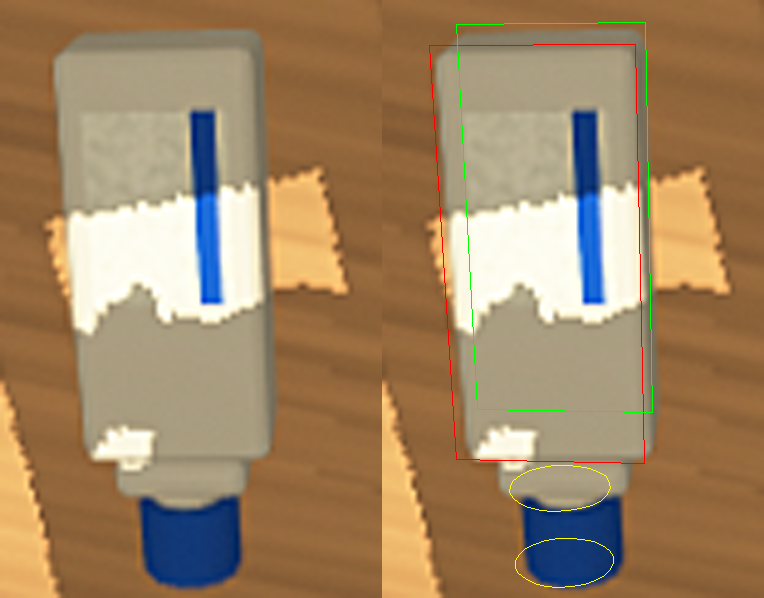

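```bash
cat > fitw.py <<'E'
from h import *
from scipy.optimize import least_squares
c,o=pickle.load(open("w1.pkl","rb"));d=pickle.load(open("a.pkl","rb"));T,S=d["top"],d["scene"]
F=np.array([(.035,.025,.016),(.035,-.025,.016),(-.075,.025,.016),(-.075,-.025,.016)])
fw=np.array([(272,459),(87,462),(256,46),(54,49)])/4.9+[180,148]-.5
ft=np.array([(192,232),(318,205),(250,490),(370,458)])/8+[170,170]-.5
fs=np.array([(278,345),(145,278),(440,118),(318,55)])/8+[290,225]-.5
def run(views,zfix):
    def f(x):
        X=Ro.from_euler('z',x[2]).apply(F)+[x[0],x[1],.016 if zfix else x[3]]
        r=[]
        if 'w' in views:r.append((fproj(c,X)-fw).ravel()*1.)
        if 't' in views:r.append((proj(T,X)-ft).ravel())
        if 's' in views:r.append((proj(S,X)-fs).ravel())
        return np.concatenate(r)
    r=least_squares(f,[.556,.281,.21,.016],loss='soft_l1');print(views,zfix,r.x.round(4),r.fun.round(1).tolist())
for v in('w','wt','ws','wts'):
    for z in(1,0): run(v,z)
E
python3 fitw.py
```

```text
w 1 [0.5569 0.2837 0.23   0.016 ] [0.3, 0.8, -0.3, 0.0, 0.3, -0.5, -0.4, -0.1]
w 0 [0.558  0.2834 0.2304 0.0125] [0.2, 0.3, -0.1, -0.5, 0.1, -0.1, -0.2, 0.3]
wt 1 [0.557  0.2833 0.2288 0.016 ] [-0.0, 0.8, -0.6, 0.0, 0.1, -0.4, -0.7, -0.0, -1.8, -0.5, -1.8, -1.1, -1.0, 1.7, -0.0, 1.6]
wt 0 [0.5591 0.2829 0.2288 0.0094] [-0.3, -0.2, -0.2, -0.9, -0.2, 0.2, -0.1, 0.5, -1.3, -0.8, -1.4, -1.4, -0.5, 1.2, 0.3, 1.1]
ws 1 [0.5569 0.2838 0.2296 0.016 ] [0.4, 0.8, -0.3, 0.0, 0.4, -0.5, -0.3, -0.0, 0.5, 1.0, -1.5, -0.4, 1.7, -0.2, -0.9, -0.9]
ws 0 [0.5572 0.2836 0.2302 0.0148] [0.3, 0.5, -0.2, -0.2, 0.3, -0.5, -0.3, -0.0, 0.3, 1.3, -1.6, -0.1, 1.5, 0.1, -1.1, -0.5]
wts 1 [0.557  0.2834 0.2289 0.016 ] [0.1, 0.8, -0.6, 0.0, 0.1, -0.4, -0.6, -0.0, -1.8, -0.5, -1.8, -1.1, -1.0, 1.7, -0.1, 1.6, 0.3, 0.9, -1.6, -0.5, 1.6, -0.2, -1.0, -0.9]
wts 0 [0.5574 0.2832 0.2295 0.0141] [-0.0, 0.4, -0.4, -0.4, 0.0, -0.4, -0.5, -0.0, -1.6, -0.5, -1.7, -1.1, -0.8, 1.6, 0.1, 1.5, 0.1, 1.4, -1.8, 0.0, 1.3, 0.3, -1.3, -0.4]
```

```bash
cat >> h.py <<'E'
def back(c,p,z):
    d=c["R"].T@np.linalg.inv(c["mtx"])@np.r_[p,1];C=-c["R"].T@c["t"];return C+d*(z-C[2])/d[2]
def toolR(yaw,lean):  # lean>0: gripper body toward +x of the frame (cap); yaw frame
    s,c=np.sin(lean),np.cos(lean)
    return Ro.from_euler('z',yaw)*Ro.from_matrix(np.array([[-c,0,-s],[0,1,0],[s,0,-c]]))
def q2R(q): return Ro.from_quat([q[1],q[2],q[3],q[0]])
def delta(pos,R,tp,tR):
    s=R.inv().apply(np.array(tp)-pos)/.05; r=(R.inv()*tR).as_rotvec()/np.pi
    return s,r
E
python3 - <<'E'
from h import *
d=pickle.load(open("a.pkl","rb"))["top"]
for p in[(135,186),(145,193),(172,180),(178,166)]:print(p,back(d,p,.016).round(3))
c,o=pickle.load(open("w1.pkl","rb"))
yaw=.229;g=np.array([.557,.2834,0])+[.018*np.cos(yaw),.018*np.sin(yaw),.026]
tR=toolR(yaw,np.radians(15));tcp=g+.019*tR.apply([0,0,1])
print("tcp target",tcp,"quat",tR.as_quat()[[3,0,1,2]])
R=q2R(o["eef_rot"]);pre=tcp-.1*tR.apply([0,0,1]);print("pre",pre)
print(delta(o["eef_pos"],R,pre,tR))
E
```

```text
(135, 186) [0.631 0.497 0.016]
(145, 193) [0.608 0.465 0.016]
(172, 180) [0.648 0.381 0.016]
(178, 166) [0.693 0.362 0.016]
tcp target [0.56974091 0.28636976 0.00764741] quat [-0.12967151 -0.11327255  0.98495291 -0.01491261]
pre [0.59494714 0.29224505 0.10423999]
(array([-2.02895243, -1.07500533,  2.52816683]), array([ 0.00023898,  0.08302795, -0.0023453 ]))
```

>>> drive_tool --deltas '[{"slide": [-0.68,-0.36,0.84],"delta_rot": [0,0,0],"hand": 1},{"slide": [-0.68,-0.36,0.84],"delta_rot": [0,0,0],"hand": 1},{"slide": [-0.67,-0.36,0.84],"delta_rot": [0,0,-0.002],"hand": 1},{"slide": [0,0,0],"delta_rot": [0,0.0415,0],"hand": 1},{"slide": [0,0,0],"delta_rot": [0,0.0415,0],"hand": 1}]'

```text
time_s: 2.08
eef_pos: [0.5936, 0.2928, 0.1046]
eef_rot: [-0.132, -0.11, 0.985, -0.015]
wrist_force: [0.0, -0.8, 0.6]
opening: 1.004
```

```bash
python3 w.py w2
python3 - <<'E'
from h import *
c,o=pickle.load(open("w2.pkl","rb"))
wov(c,.557,.2834,.016,.229,"pics/w2o.png",(150,140),(190,150),2.1)
yaw=.229;g=np.array([.557,.2834,0])+[.018*np.cos(yaw),.018*np.sin(yaw),.026]
tR=toolR(yaw,np.radians(15));tcp=g+.019*tR.apply([0,0,1])
print(delta(o["eef_pos"],q2R(o["eef_rot"]),tcp,tR))
E
```

```text
2.125 [0.59459665 0.29242744 0.10302498] [-0.1344377  -0.10938318  0.98474981 -0.01515372]
(array([-0.01853919, -0.00825033,  1.97487765]), array([ 0.00051166, -0.00305969, -0.00239882]))
```

View pics/w2.png

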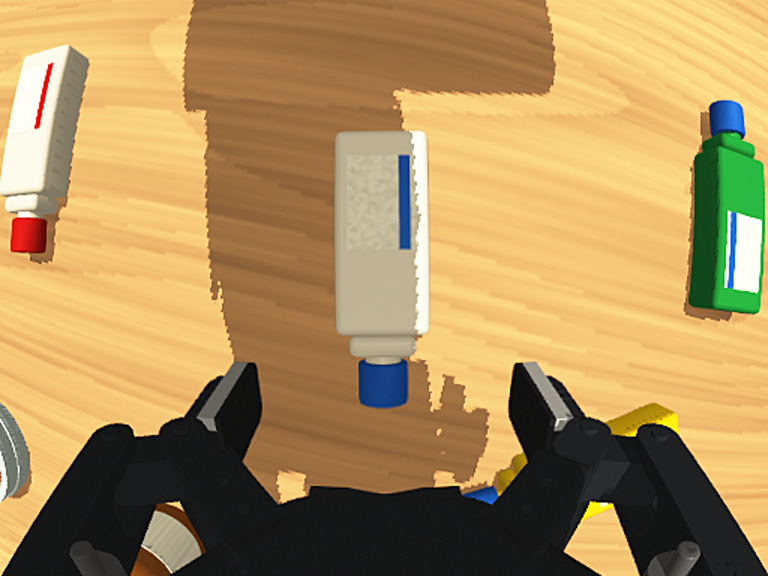

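View pics/w2o.png

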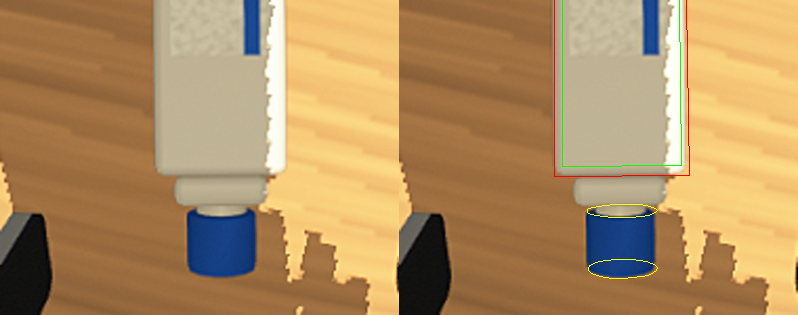

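The second wrist view agrees with the model overlay: body edges and cap at (383,382) are within about 1 mm and centred between the fingers. I'll descend now.

>>> drive_tool --deltas '[{"slide": [0,0,0.6],"delta_rot": [0,0,-0.002],"hand": 1},{"slide": [0,0,0.5],"delta_rot": [0,0,0],"hand": 1},{"slide": [0,0,0.4],"delta_rot": [0,0,0],"hand": 1},{"slide": [0,0,0.28],"delta_rot": [0,0,0],"hand": 1},{"slide": [0,0,0.17],"delta_rot": [0,0,0],"hand": 1}]'

```text
time_s: 2.75
eef_pos: [0.5694, 0.2874, 0.0106]
eef_rot: [-0.129, -0.114, 0.985, -0.014]
wrist_force: [0.2, 0.0, 0.4]
opening: 0.998
```

```bash
python3 w.py w3
```

```text
2.8 [0.56886887 0.28723148 0.00981149] [-0.12973805 -0.1137428   0.98490018 -0.01422162]
```

View pics/w3.png

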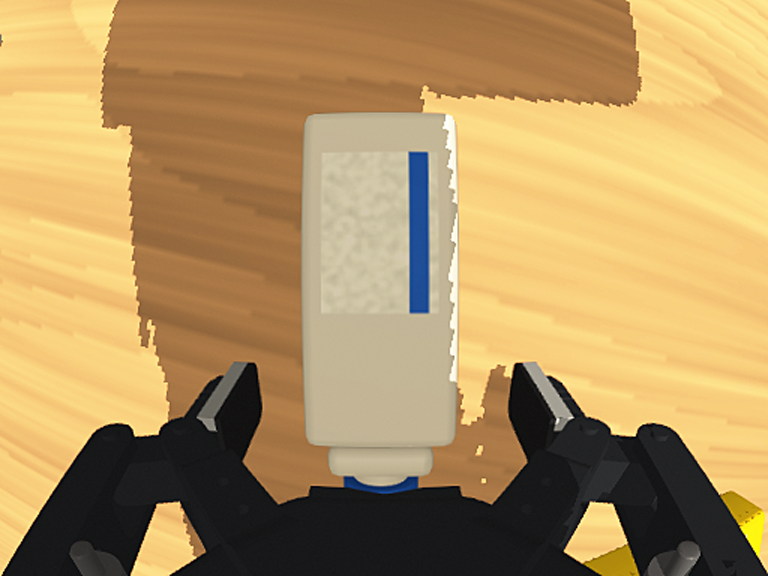

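>>> drive_tool --deltas '[{"slide": [0,0,0.06],"delta_rot": [0,0,0],"hand": 1},{"slide": [0,0,0],"delta_rot": [0,0,0],"hand": 0.3},{"slide": [0,0,0],"delta_rot": [0,0,0],"hand": 0.3},{"slide": [0,0,0],"delta_rot": [0,0,0],"hand": 0.3},{"slide": [0,0,0],"delta_rot": [0,0,0],"hand": 0.3}]'

```text
time_s: 3.42
eef_pos: [0.5699, 0.2874, 0.0092]
eef_rot: [-0.128, -0.114, 0.985, -0.014]
wrist_force: [2.0, -0.3, 4.5]
opening: 0.574
```

>>> drive_tool --deltas '[{"slide": [0,0,0],"delta_rot": [0,0,0],"hand": 0.0},{"slide": [0,0,0],"delta_rot": [0,0,0],"hand": 0},{"slide": [0,0,0],"delta_rot": [0,0,0],"hand": 0},{"slide": [0,0,0],"delta_rot": [0,0,0],"hand": 0},{"slide": [0,0,0],"delta_rot": [0,0,0],"hand": 0}]'

```text
time_s: 4.05
eef_pos: [0.5699, 0.2874, 0.0092]
eef_rot: [-0.128, -0.114, 0.985, -0.014]
wrist_force: [2.4, 0.2, 5.6]
opening: 0.573
```

>>> drive_tool --deltas '[{"slide": [0.05,0,-0.19],"delta_rot": [0,0,0],"hand": 0},{"slide": [0.13,0,-0.48],"delta_rot": [0,0,0],"hand": 0},{"slide": [0.25,0,-0.95],"delta_rot": [0,0,0],"hand": 0},{"slide": [0.25,0,-0.95],"delta_rot": [0,0,0],"hand": 0},{"slide": [0,0,0],"delta_rot": [0,0,0],"hand": 0}]'

```text
time_s: 4.68
eef_pos: [0.5725, 0.2881, 0.1481]
eef_rot: [-0.124, -0.114, 0.986, -0.013]
wrist_force: [-0.2, 0.3, -1.1]
opening: 0.571
```

```bash
python3 w.py w4
python3 - <<'E'
from bench import ctrl
from h import *
s=ctrl.camera("scene");pickle.dump(s,open("s4.pkl","wb"));f=cv2.cvtColor(s["frame"],cv2.COLOR_RGB2BGR);cv2.imwrite("pics/s4.png",cv2.resize(f[140:300,220:420],None,fx=3.5,fy=3.5,interpolation=cv2.INTER_CUBIC)); print(ctrl.get_obs()["wrist_force"])
E
```

```text
4.725 [0.57084282 0.28759652 0.14497347] [-0.12624054 -0.11393217  0.98534091 -0.01364104]
[ 0.18324553 -0.14681662 -0.95401789]
```

View pics/w4.png

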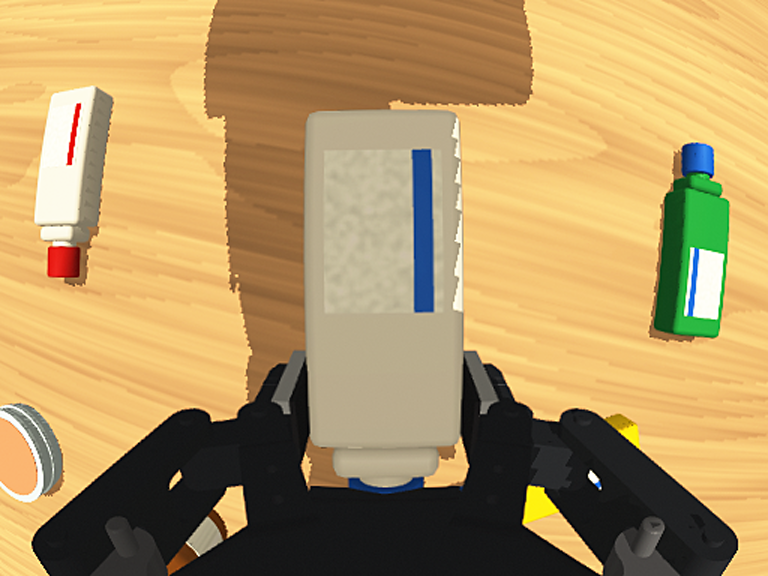

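View pics/s4.png

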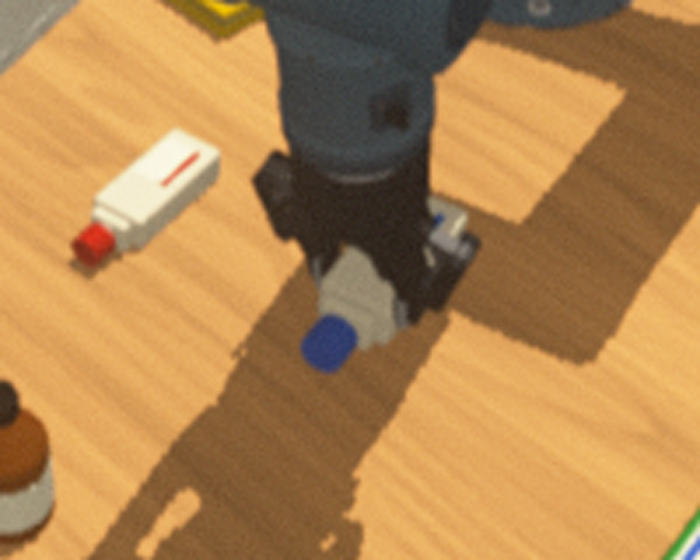

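The flask is held level with its base edge at row 112 and centred between the pads, and the red flask hasn't moved. Next I plan the transport.

```bash
cat > nav.py <<'E'
from h import *
from bench import ctrl
CH=dict(x=.4927,y=-.2907,z=0.,yaw=.3061)
try: CH.update(pickle.load(open("ch.pkl","rb")))
except Exception: pass
Rg=q2R([-.128,-.114,.985,-.014]);pg=np.array([.5699,.2874,.0092])
FR=Rg.inv()*Ro.from_euler('z',.229);Fp=Rg.inv().apply(np.array([.557,.2834,.016])-pg)  # flask in tool
def tool_for(th,x,z,y=0):   # th deg, mm in chamber frame
    Rc=Ro.from_euler('z',CH['yaw']);RF=Rc*Ro.from_euler('y',-np.radians(th));pF=Rc.apply(np.array([x,y,z])/1000)+[CH['x'],CH['y'],CH['z']]
    R=RF*FR.inv();return pF-R.apply(Fp),R
def flask_now(o):
    R=q2R(o["eef_rot"]);RF=R*FR;pF=o["eef_pos"]+R.apply(Fp);Rc=Ro.from_euler('z',CH['yaw'])
    p=Rc.inv().apply(pF-[CH['x'],CH['y'],CH['z']])*1000;e=(Rc.inv()*RF).as_euler('zyx',degrees=True)
    return p.round(1),e.round(2)  # yaw,pitch(-theta),roll
E
python3 - <<'E'
from nav import *
o=ctrl.get_obs();print(o["eef_pos"],flask_now(o))
tp,tR=tool_for(48,61,185);print(tp,tR.as_quat());print([v.round(3) for v in delta(o["eef_pos"],q2R(o["eef_rot"]),tp,tR)])
E
```

```text
[0.56946717 0.28714211 0.14251152] (array([233.8, 527.9, 149.3]), array([-4.44,  0.03,  0.01]))
[ 0.56398651 -0.26715675  0.190461  ] [-0.14703372  0.94696959  0.04391507  0.28231392]
[array([  2.795, -10.768,  -0.27 ]), array([-0.004, -0.267, -0.025])]
```

>>> drive_tool --deltas '[{"slide": [0.23,-0.5,-0.1],"delta_rot": [0,0,0],"hand": 0},{"slide": [0.23,-0.9,-0.1],"delta_rot": [0,0,0],"hand": 0},{"slide": [0.23,-0.95,-0.1],"delta_rot": [0,0,0],"hand": 0},{"slide": [0.23,-0.95,-0.1],"delta_rot": [0,0,0],"hand": 0},{"slide": [0.23,-0.95,0],"delta_rot": [0,0,0],"hand": 0}]'

```text
time_s: 5.4
eef_pos: [0.5674, 0.0671, 0.1737]
eef_rot: [-0.131, -0.114, 0.985, -0.014]
wrist_force: [0.2, 0.4, -1.8]
opening: 0.572
```

>>> drive_tool --deltas '[{"slide": [0.23,-0.95,0],"delta_rot": [0,0,0],"hand": 0},{"slide": [0.23,-0.95,0],"delta_rot": [0,0,0],"hand": 0},{"slide": [0.23,-0.95,0],"delta_rot": [0,0,0],"hand": 0},{"slide": [0.23,-0.95,0],"delta_rot": [0,0,0],"hand": 0},{"slide": [0.23,-0.9,0],"delta_rot": [0,0,0],"hand": 0}]'

```text
time_s: 6.02
eef_pos: [0.5666, -0.174, 0.1874]
eef_rot: [-0.131, -0.114, 0.985, -0.013]
wrist_force: [0.9, -1.0, -1.0]
opening: 0.57
```

```bash
python3 w.py w5;python3 - <<'E'
from nav import *
o=ctrl.get_obs();print(o["eef_pos"],o["q"].round(2),flask_now(o))
tp,tR=tool_for(48,61,185);print([v.round(3) for v in delta(o["eef_pos"],q2R(o["eef_rot"]),tp,tR)])
E
```

```text
6.075 [ 0.56638361 -0.18011422  0.18805315] [-0.1308074 -0.1117632  0.984975  -0.0149217]
[ 0.56638361 -0.18011422  0.18805315] [-0.42  0.43  1.4  -0.16  1.52 -2.19] (array([ 90.1,  83.4, 194.9]), array([-4.66,  0.34, -0.07]))
[array([ 0.434, -1.686,  0.068]), array([-0.004, -0.268, -0.027])]
```

View pics/w5.png

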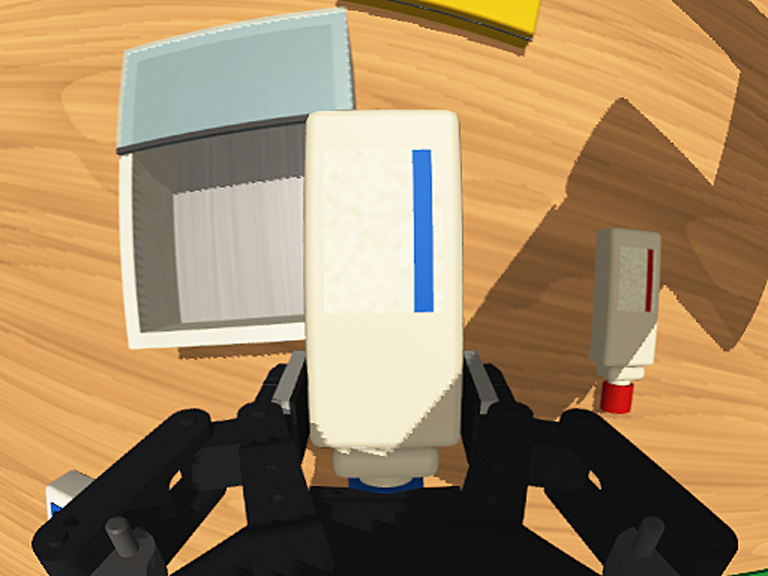

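Run:
```python
from nav import *
c,o=pickle.load(open("w5.pkl","rb"));f=cv2.cvtColor(c["frame"],cv2.COLOR_RGB2BGR)
R=Ro.from_euler('z',CH['yaw']);k=4;ox,oy=70,0
im=cv2.resize(f[0:250,70:245],None,fx=k,fy=k,interpolation=cv2.INTER_CUBIC)[:,:]
def line(a,b,col):
    M=np.linspace(a,b,15)/1000.;p=((fproj(c,R.apply(M)+[CH['x'],CH['y'],0])-[ox,oy]+.5)*k).round().astype(int);cv2.polylines(im,[p],False,col,1)
A=np.array
for q in [[(-105,-80,91),(-105,80,91),(-25,80,91),(-25,-80,91),(-105,-80,91)],[(105,-80,86),(105,80,86)],[(-25,-80,86),(105,-80,86)],[(-25,-70,86),(95,-70,86),(95,70,86)]]:
    for a,b in zip(q,q[1:]): line(A(a,float),A(b,float),(0,0,255))
im=cv2.resize(im,None,fx=.6,fy=.6,interpolation=cv2.INTER_AREA)
cv2.imwrite("pics/w5o.png",im)
```

```text
(no output)
```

View pics/w5o.png

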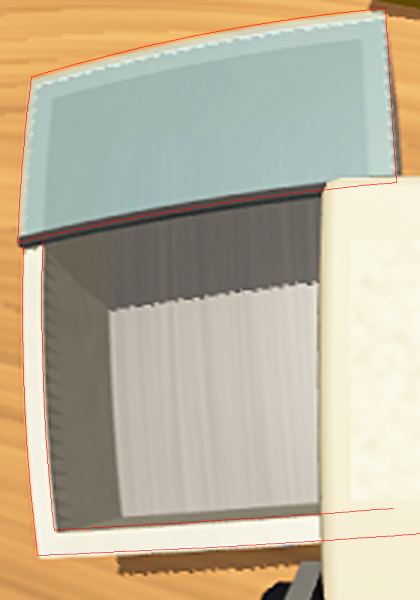

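The chamber overlay from the fixed cameras agrees with the wrist view to about 1 mm. Next I centre over it and tilt.

>>> drive_tool --deltas '[{"slide": [0.22,-0.84,0.03],"delta_rot": [0,0,0],"hand": 0},{"slide": [0.21,-0.6,0.03],"delta_rot": [0,0,-0.014],"hand": 0},{"slide": [0,-0.24,0],"delta_rot": [0,0,-0.013],"hand": 0},{"slide": [0,0,0],"delta_rot": [0,-0.045,0],"hand": 0},{"slide": [0,0,0],"delta_rot": [0,-0.05,0],"hand": 0}]'

```text
time_s: 6.7
eef_pos: [0.5663, -0.2585, 0.1895]
eef_rot: [0.018, -0.155, 0.988, 0.016]
wrist_force: [-0.4, -0.3, -1.9]
opening: 0.575
```

>>> drive_tool --deltas '[{"slide": [0,0,0],"delta_rot": [0,-0.05,0],"hand": 0},{"slide": [0,0,0],"delta_rot": [0,-0.05,0],"hand": 0},{"slide": [0,0,0],"delta_rot": [0,-0.04,0],"hand": 0},{"slide": [0,0,0],"delta_rot": [0,-0.033,0],"hand": 0},{"slide": [0,0,0],"delta_rot": [0,0,0],"hand": 0}]'

```text
time_s: 7.32
eef_pos: [0.5644, -0.2586, 0.1889]
eef_rot: [0.28, -0.144, 0.947, 0.058]
wrist_force: [0.3, 0.4, -1.1]
opening: 0.572
```

```bash
cat > st.py <<'E'
from nav import *
import sys
o=ctrl.get_obs();print(o["time_s"],o["eef_pos"].round(4),o["wrist_force"].round(1),flask_now(o))
cur=(o["eef_pos"],q2R(o["eef_rot"]))
for a in sys.argv[1:]:
    t=list(map(float,a.split(',')));tp,tR=tool_for(*t);s,r=delta(*cur,tp,tR);print(a,"slide",s.round(3),"rot",r.round(4));cur=(tp,tR)
E
python3 st.py 48,61,185 48,61,140 48,61,116 48,57,112 45,53,108 42,45,100;python3 w.py w6
```

```text
7.325 [ 0.5644 -0.2586  0.1889] [ 0.3  0.4 -1.1] (array([ 63.9,   8.2, 183.4]), array([  0.11, -47.98,   1.75]))
48,61,185 slide [ 0.03  -0.159 -0.063] rot [ 0.008  -0.0001 -0.0047]
48,61,140 slide [ 0.493 -0.     0.753] rot [0. 0. 0.]
48,61,116 slide [ 0.263 -0.     0.402] rot [0. 0. 0.]
48,57,112 slide [0.111 0.    0.023] rot [0. 0. 0.]
45,53,108 slide [0.114 0.    0.038] rot [-0.      0.0167  0.    ]
42,45,100 slide [0.222 0.    0.073] rot [-0.      0.0167  0.    ]
7.375 [ 0.56533466 -0.2589828   0.18997189] [ 0.28000141 -0.14427194  0.94738534  0.05697225]
```

View pics/w6.png

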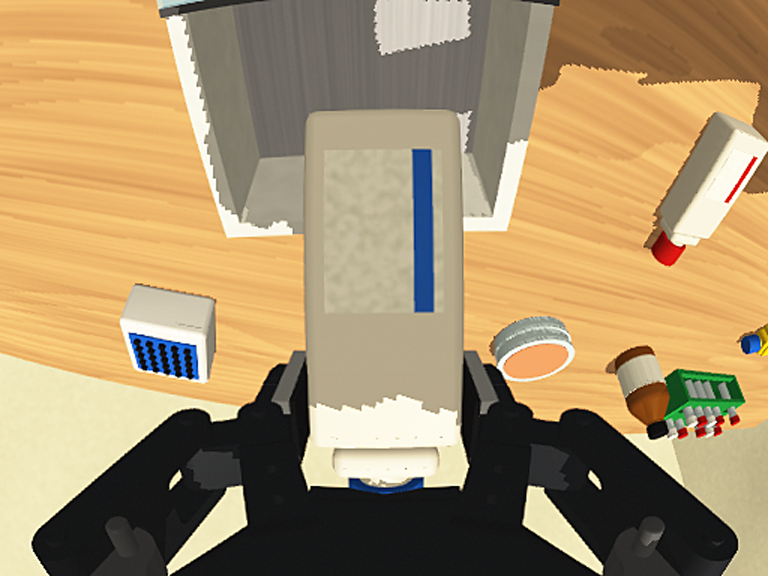

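>>> drive_tool --deltas '[{"slide": [0.03,-0.16,-0.06],"delta_rot": [0.008,0,-0.005],"hand": 0},{"slide": [0,0,0],"delta_rot": [0,0,0],"hand": 0},{"slide": [0.16,0,0.25],"delta_rot": [0,0,0],"hand": 0},{"slide": [0.16,0,0.25],"delta_rot": [0,0,0],"hand": 0},{"slide": [0.16,0,0.25],"delta_rot": [0,0,0],"hand": 0}]'

```text
time_s: 8.0
eef_pos: [0.5723, -0.2644, 0.1526]
eef_rot: [0.277, -0.145, 0.949, 0.042]
wrist_force: [0.1, 0.1, -0.8]
opening: 0.572
```

```bash
python3 st.py 48,61,140 48,61,116 48,57,112 45,53,108 42,45,100 39,41,96 36,37,92 33,33,88 30,29,84 27,21,80 24,13,76 21,9,72
```

```text
8.0 [ 0.5723 -0.2644  0.1526] [ 0.1  0.1 -0.8] (array([ 69.7,   0.2, 147.3]), array([ -0.51, -47.3 ,  -0.41]))
48,61,140 slide [ 0.225 -0.003  0.027] rot [-0.0012 -0.0039 -0.0015]
48,61,116 slide [ 0.263 -0.     0.402] rot [0. 0. 0.]
48,57,112 slide [0.111 0.    0.023] rot [0. 0. 0.]
45,53,108 slide [0.114 0.    0.038] rot [-0.      0.0167  0.    ]
42,45,100 slide [0.222 0.    0.073] rot [-0.      0.0167  0.    ]
39,41,96 slide [0.111 0.    0.05 ] rot [-0.      0.0167  0.    ]
36,37,92 slide [0.109 0.    0.056] rot [-0.      0.0167  0.    ]
33,33,88 slide [0.107 0.    0.061] rot [-0.      0.0167  0.    ]
30,29,84 slide [0.105 0.    0.066] rot [-0.      0.0167  0.    ]
27,21,80 slide [0.179 0.    0.051] rot [-0.      0.0167  0.    ]
24,13,76 slide [0.177 0.    0.06 ] rot [-0.      0.0167  0.    ]
21,9,72 slide [0.095 0.    0.082] rot [-0.      0.0167  0.    ]
```

>>> drive_tool --deltas '[{"slide": [0,0,0],"delta_rot": [0,0,0],"hand": 0},{"slide": [0.1,0,0.13],"delta_rot": [0,0,0],"hand": 0},{"slide": [0.1,0,0.13],"delta_rot": [0,0,0],"hand": 0},{"slide": [0.1,0,0.13],"delta_rot": [0,0,0],"hand": 0},{"slide": [0,0,0],"delta_rot": [0,0,0],"hand": 0}]'

```text
time_s: 8.62
eef_pos: [0.5746, -0.2628, 0.1335]
eef_rot: [0.271, -0.141, 0.951, 0.042]
wrist_force: [-0.2, -0.4, -0.4]
opening: 0.573
```

```bash
python3 st.py 48,61,116 48,57,112 45,53,108 42,45,100 39,41,96
```

```text
8.625 [ 0.5746 -0.2628  0.1335] [-0.2 -0.4 -0.4] (array([ 72.3,   1.1, 128.4]), array([ -1.13, -46.64,  -0.67]))
48,61,116 slide [ 0.321 -0.022  0.085] rot [-0.0016 -0.0075 -0.0041]
48,57,112 slide [0.111 0.    0.023] rot [0. 0. 0.]
45,53,108 slide [0.114 0.    0.038] rot [-0.      0.0167  0.    ]
42,45,100 slide [0.222 0.    0.073] rot [-0.      0.0167  0.    ]
39,41,96 slide [0.111 0.    0.05 ] rot [-0.      0.0167  0.    ]
```

```bash
python3 -c "
from bench import ctrl
o=ctrl.get_obs();print(o['q'].round(3),o['dq'].round(3),o['joint_efforts'].round(1))"
```

```text
[-0.876  0.241  1.861  0.659  0.92  -3.118] [-0.    -0.01  -0.006  0.002  0.007 -0.   ] [ -0.  -43.  -30.7   2.2  -0.1  -0. ]
```

J6 is at its limit (-3.118 rad), which stops the steep tilt. I'm replanning with a smaller maximum tilt.

```bash
for m in 31 37 40; do echo == $m; sed "s/np.arange(0,61,3.)/np.arange(0,$m,3.)/;s/np.arange(-40,61,4.)+1/np.arange(-40,85,4.)+1/" plan.py > p2.py; python3 p2.py 15 43 | awk '$3<=132 && NR>2'; done
```

```text
== 31
30.0 69.0 132.0 26.9
30.0 69.0 128.0 24.9
30.0 69.0 124.0 23.0
30.0 69.0 120.0 21.7
30.0 69.0 116.0 21.1
30.0 69.0 112.0 19.7
30.0 65.0 108.0 17.1
30.0 61.0 104.0 14.2
30.0 57.0 100.0 13.2
30.0 53.0 96.0 13.8
30.0 49.0 92.0 12.3
30.0 45.0 92.0 13.8
30.0 41.0 88.0 14.0
30.0 37.0 88.0 13.6
30.0 33.0 84.0 12.6
30.0 29.0 84.0 12.6
27.0 25.0 80.0 11.7
27.0 21.0 80.0 10.4
24.0 17.0 76.0 8.6
24.0 13.0 76.0 8.8
21.0 9.0 72.0 9.5
18.0 9.0 68.0 9.6
15.0 9.0 68.0 9.9
12.0 5.0 64.0 11.9
9.0 5.0 60.0 12.5
6.0 5.0 56.0 12.2
3.0 5.0 52.0 12.1
0.0 5.0 48.0 12.0
0.0 5.0 44.0 8.0
== 37
36.0 69.0 132.0 25.9
36.0 69.0 128.0 24.6
36.0 69.0 124.0 24.0
36.0 69.0 120.0 23.9
36.0 69.0 116.0 23.7
36.0 65.0 112.0 20.6
36.0 61.0 108.0 18.4
36.0 57.0 104.0 17.7
36.0 53.0 100.0 18.6
36.0 49.0 96.0 19.0
36.0 45.0 96.0 17.1
36.0 41.0 92.0 15.0
36.0 37.0 92.0 15.0
33.0 33.0 88.0 13.7
30.0 29.0 84.0 12.6
27.0 25.0 80.0 11.7
27.0 21.0 80.0 10.4
24.0 17.0 76.0 8.6
24.0 13.0 76.0 8.8
21.0 9.0 72.0 9.5
18.0 9.0 68.0 9.6
15.0 9.0 68.0 9.9
12.0 5.0 64.0 11.9
9.0 5.0 60.0 12.5
6.0 5.0 56.0 12.2
3.0 5.0 52.0 12.1
0.0 5.0 48.0 12.0
0.0 5.0 44.0 8.0
== 40
39.0 69.0 132.0 26.4
39.0 69.0 128.0 25.7
39.0 69.0 124.0 25.6
39.0 69.0 120.0 25.7
39.0 65.0 116.0 22.2
39.0 61.0 112.0 19.7
39.0 57.0 108.0 18.7
39.0 53.0 104.0 19.3
39.0 49.0 100.0 19.9
36.0 45.0 96.0 17.1
36.0 41.0 92.0 15.0
36.0 37.0 92.0 15.0
33.0 33.0 88.0 13.7
30.0 29.0 84.0 12.6
27.0 25.0 80.0 11.7
27.0 21.0 80.0 10.4
24.0 17.0 76.0 8.6
24.0 13.0 76.0 8.8
21.0 9.0 72.0 9.5
18.0 9.0 68.0 9.6
15.0 9.0 68.0 9.9
12.0 5.0 64.0 11.9
9.0 5.0 60.0 12.5
6.0 5.0 56.0 12.2
3.0 5.0 52.0 12.1
0.0 5.0 48.0 12.0
0.0 5.0 44.0 8.0
```

```bash
python3 st.py 33,70,124 33,69,112 33,53,97 33,45,92 33,33,88
```

```text
8.625 [ 0.5746 -0.2628  0.1335] [-0.2 -0.4 -0.4] (array([ 72.3,   1.1, 128.4]), array([ -1.13, -46.64,  -0.67]))
33,70,124 slide [ 0.109 -0.019  0.119] rot [-0.0012  0.0758 -0.0042]
33,69,112 slide [ 0.094 -0.     0.222] rot [0. 0. 0.]
33,53,97 slide [0.398 0.    0.185] rot [0. 0. 0.]
33,45,92 slide [0.183 0.    0.045] rot [0. 0. 0.]
33,33,88 slide [0.253 0.    0.001] rot [0. 0. 0.]
```

>>> drive_tool --deltas '[{"slide": [0,0,0],"delta_rot": [0,0.025,0],"hand": 0},{"slide": [0,0,0],"delta_rot": [0,0.03,0],"hand": 0},{"slide": [0.05,-0.01,0.06],"delta_rot": [-0.001,0.021,-0.004],"hand": 0},{"slide": [0.05,-0.01,0.06],"delta_rot": [0,0,0],"hand": 0},{"slide": [0,0,0],"delta_rot": [0,0,0],"hand": 0}]'

```text
time_s: 9.25
eef_pos: [0.5721, -0.2646, 0.1261]
eef_rot: [0.156, -0.151, 0.976, 0.025]
wrist_force: [-0.2, -0.8, -1.8]
opening: 0.572
```

```bash
python3 st.py 33,69,112 33,53,97 33,45,92 33,33,88;  python3 -c "
from bench import ctrl
o=ctrl.get_obs();print(o['q'].round(3))"
```

```text
9.25 [ 0.5721 -0.2646  0.1261] [-0.2 -0.8 -1.8] (array([ 68.5,   0. , 124.5]), array([ -0.07, -33.02,   0.04]))
33,69,112 slide [ 0.069 -0.001  0.24 ] rot [ 0.0003  0.0001 -0.0004]
33,53,97 slide [0.398 0.    0.185] rot [0. 0. 0.]
33,45,92 slide [0.183 0.    0.045] rot [0. 0. 0.]
33,33,88 slide [0.253 0.    0.001] rot [0. 0. 0.]
[-0.766  0.289  1.74   0.337  0.985 -2.813]
```

J6 is at -2.81 now, clear of the limit, and the flask tracks exactly. Next I enter under the cover.

>>> drive_tool --deltas '[{"slide": [0.07,0,0.24],"delta_rot": [0,0,0],"hand": 0},{"slide": [0.2,0,0.09],"delta_rot": [0,0,0],"hand": 0},{"slide": [0.2,0,0.09],"delta_rot": [0,0,0],"hand": 0},{"slide": [0.18,0,0.05],"delta_rot": [0,0,0],"hand": 0},{"slide": [0,0,0],"delta_rot": [0,0,0],"hand": 0}]'

```text
time_s: 9.88
eef_pos: [0.5493, -0.2722, 0.0938]
eef_rot: [0.156, -0.15, 0.976, 0.025]
wrist_force: [0.5, 0.5, -1.4]
opening: 0.574
```

```bash
python3 st.py 33,39,89 33,33,88 30,29,84 27,23,80 24,15,76 21,10,72 ;python3 w.py w7
```

```text
9.875 [ 0.5493 -0.2722  0.0938] [ 0.5  0.5 -1.4] (array([44.5, -0.4, 92.2]), array([-1.200e-01, -3.297e+01, -2.000e-02]))
33,39,89 slide [0.125 0.008 0.026] rot [ 0.0001 -0.0002 -0.0006]
33,33,88 slide [ 0.12   0.    -0.018] rot [0. 0. 0.]
30,29,84 slide [0.105 0.    0.066] rot [-0.      0.0167  0.    ]
27,23,80 slide [0.14  0.    0.061] rot [-0.      0.0167  0.    ]
24,15,76 slide [0.177 0.    0.06 ] rot [-0.      0.0167  0.    ]
21,10,72 slide [0.115 0.    0.078] rot [-0.      0.0167  0.    ]
9.925 [ 0.5498734  -0.27238173  0.09439215] [ 0.15630293 -0.15063412  0.97584894  0.02444595]
```

View pics/w7.png

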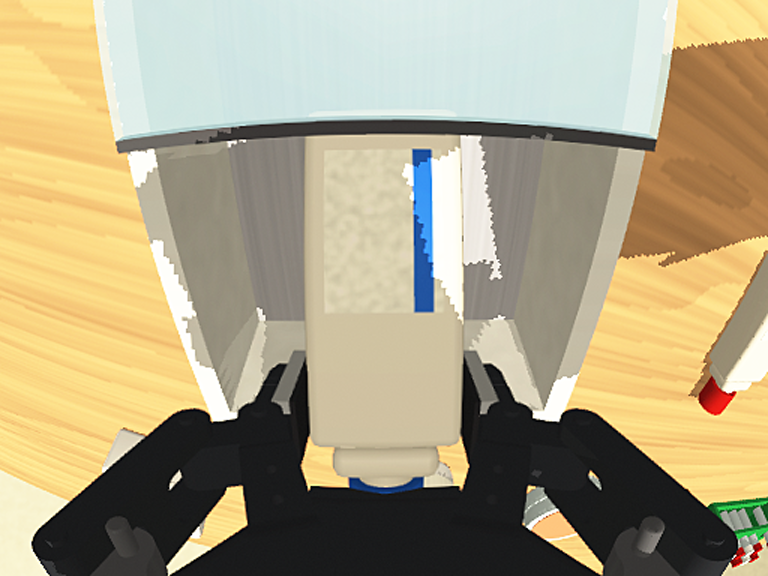

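The flask is centred at col 383 against the cover centre at about 386, with its base just passing below the dark strip at row 135. I'll continue in and level it.

>>> drive_tool --deltas '[{"slide": [0.125,0.008,0.026],"delta_rot": [0,0,0],"hand": 0},{"slide": [0.12,0,-0.018],"delta_rot": [0,0,0],"hand": 0},{"slide": [0.105,0,0.066],"delta_rot": [0,0.0167,0],"hand": 0},{"slide": [0.14,0,0.061],"delta_rot": [0,0.0167,0],"hand": 0},{"slide": [0,0,0],"delta_rot": [0,0,0],"hand": 0}]'

```text
time_s: 10.55
eef_pos: [0.5298, -0.278, 0.0806]
eef_rot: [0.105, -0.153, 0.983, 0.017]
wrist_force: [0.8, 0.4, -1.6]
opening: 0.57
```

```bash
python3 st.py 24,15,76 21,10,72 18,9,69 15,8,67 12,5,64 9,5,60 6,5,56 3,5,52
```

```text
10.55 [ 0.5298 -0.278   0.0806] [ 0.8  0.4 -1.6] (array([24.1, -0. , 80.6]), array([ 1.0e-02, -2.7e+01, -1.0e-02]))
24,15,76 slide [0.201 0.    0.066] rot [-0.0001  0.0167  0.0001]
21,10,72 slide [0.115 0.    0.078] rot [-0.      0.0167  0.    ]
18,9,69 slide [ 0.03  -0.     0.073] rot [-0.      0.0167  0.    ]
15,8,67 slide [ 0.026 -0.     0.054] rot [-0.      0.0167  0.    ]
12,5,64 slide [0.064 0.    0.075] rot [-0.      0.0167  0.    ]
9,5,60 slide [-0.    -0.     0.095] rot [-0.      0.0167  0.    ]
6,5,56 slide [-0.004 -0.     0.095] rot [-0.      0.0167  0.    ]
3,5,52 slide [-0.009 -0.     0.094] rot [-0.      0.0167  0.    ]
```

>>> drive_tool --deltas '[{"slide": [0.1,0,0.033],"delta_rot": [0,0.008,0],"hand": 0},{"slide": [0.1,0,0.033],"delta_rot": [0,0.009,0],"hand": 0},{"slide": [0.115,0,0.078],"delta_rot": [0,0.0167,0],"hand": 0},{"slide": [0.03,0,0.073],"delta_rot": [0,0.0167,0],"hand": 0},{"slide": [0,0,0],"delta_rot": [0,0,0],"hand": 0}]'

```text
time_s: 11.18
eef_pos: [0.5154, -0.2825, 0.0666]
eef_rot: [0.027, -0.153, 0.988, 0.004]
wrist_force: [0.6, 0.3, -1.9]
opening: 0.57
```

```bash
python3 st.py 15,8,67 12,5,64 9,5,60 6,5,56 3,5,52; python3 w.py w8
```

```text
11.175 [ 0.5154 -0.2825  0.0666] [ 0.6  0.3 -1.9] (array([ 9.2, -0. , 69. ]), array([  0.03, -17.9 ,  -0.02]))
15,8,67 slide [0.029 0.    0.053] rot [-0.0002  0.0161  0.0002]
12,5,64 slide [0.064 0.    0.075] rot [-0.      0.0167  0.    ]
9,5,60 slide [-0.    -0.     0.095] rot [-0.      0.0167  0.    ]
6,5,56 slide [-0.004 -0.     0.095] rot [-0.      0.0167  0.    ]
3,5,52 slide [-0.009 -0.     0.094] rot [-0.      0.0167  0.    ]
11.225 [ 0.51520783 -0.28254211  0.06669144] [ 0.02701464 -0.15332114  0.98779645  0.00458456]
```

View pics/w8.png

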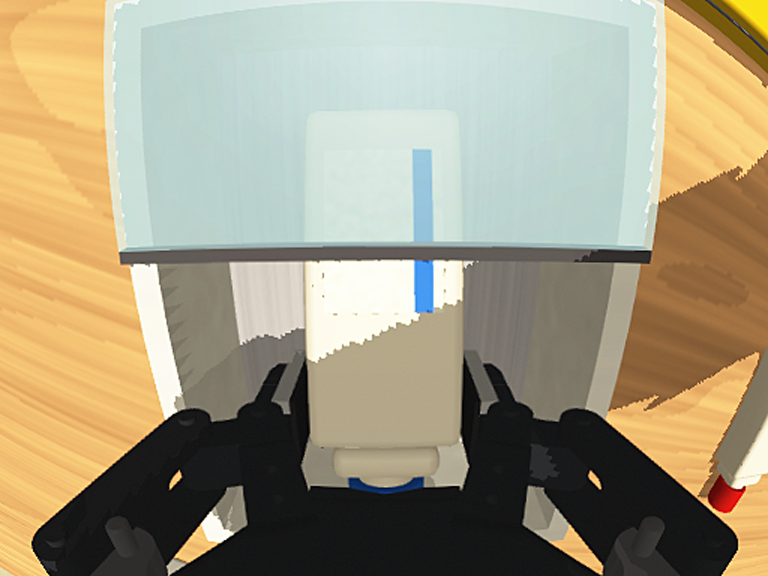

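The base is under the cover (base edge at row 110, strip at row 255), centred and with no contact. I'll level it out.

>>> drive_tool --deltas '[{"slide": [0.029,0,0.053],"delta_rot": [0,0.016,0],"hand": 0},{"slide": [0.064,0,0.075],"delta_rot": [0,0.0167,0],"hand": 0},{"slide": [0,0,0.095],"delta_rot": [0,0.0167,0],"hand": 0},{"slide": [0,0,0.095],"delta_rot": [0,0.0167,0],"hand": 0},{"slide": [0,0,0],"delta_rot": [0,0,0],"hand": 0}]'

```text
time_s: 11.85
eef_pos: [0.5102, -0.2839, 0.0504]
eef_rot: [-0.076, -0.153, 0.985, -0.011]
wrist_force: [0.0, 0.3, -0.7]
opening: 0.572
```

```bash
python3 st.py 3,5,51 0,5,46 0,5,42 0,5,40 0,5,38 0,5,36
```

```text
11.85 [ 0.5102 -0.2839  0.0504] [ 0.   0.3 -0.7] (array([ 4.6,  0.2, 55.8]), array([ 0.03, -6.05,  0.  ]))
3,5,51 slide [-0.019 -0.005  0.109] rot [-0.0001  0.0169  0.0002]
0,5,46 slide [-0.017 -0.     0.113] rot [-0.      0.0167  0.    ]
0,5,42 slide [-0.02  -0.     0.077] rot [0. 0. 0.]
0,5,40 slide [-0.01  -0.     0.039] rot [0. 0. 0.]
0,5,38 slide [-0.01  -0.     0.039] rot [0. 0. 0.]
0,5,36 slide [-0.01  -0.     0.039] rot [0. 0. 0.]
```

>>> drive_tool --deltas '[{"slide": [-0.019,0,0.109],"delta_rot": [0,0.0169,0],"hand": 0},{"slide": [-0.017,0,0.113],"delta_rot": [0,0.0167,0],"hand": 0},{"slide": [-0.02,0,0.077],"delta_rot": [0,0,0],"hand": 0},{"slide": [0,0,0],"delta_rot": [0,0,0],"hand": 0},{"slide": [0,0,0],"delta_rot": [0,0,0],"hand": 0}]'

```text
time_s: 12.48
eef_pos: [0.5097, -0.2847, 0.0361]
eef_rot: [-0.127, -0.152, 0.98, -0.02]
wrist_force: [0.6, -0.2, -1.7]
opening: 0.571
```

```bash
python3 st.py 0,5,40 0,5,38; python3 w.py w9
python3 - <<'E'
from bench import ctrl
import cv2
f=cv2.cvtColor(ctrl.camera("scene")["frame"],cv2.COLOR_RGB2BGR);cv2.imwrite("pics/s9.png",cv2.resize(f[60:220,100:300],None,fx=4,fy=3.6 if 0 else 3.7,interpolation=cv2.INTER_CUBIC))
E
```

```text
12.475 [ 0.5097 -0.2847  0.0361] [ 0.6 -0.2 -1.7] (array([ 4.5, -0.4, 42.9]), array([-0.03, -0.03, -0.08]))
0,5,40 slide [-0.024  0.008  0.053] rot [-0.0004  0.0002 -0.0003]
0,5,38 slide [-0.01  -0.     0.039] rot [0. 0. 0.]
12.525 [ 0.50981023 -0.28478108  0.03621385] [-0.12701653 -0.15154703  0.9800584  -0.01964278]
```

View pics/w9.png

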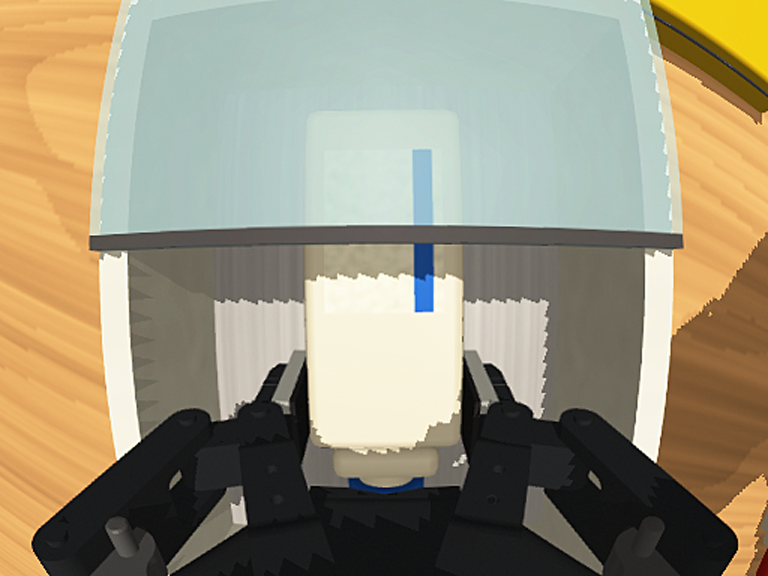

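View pics/s9.png

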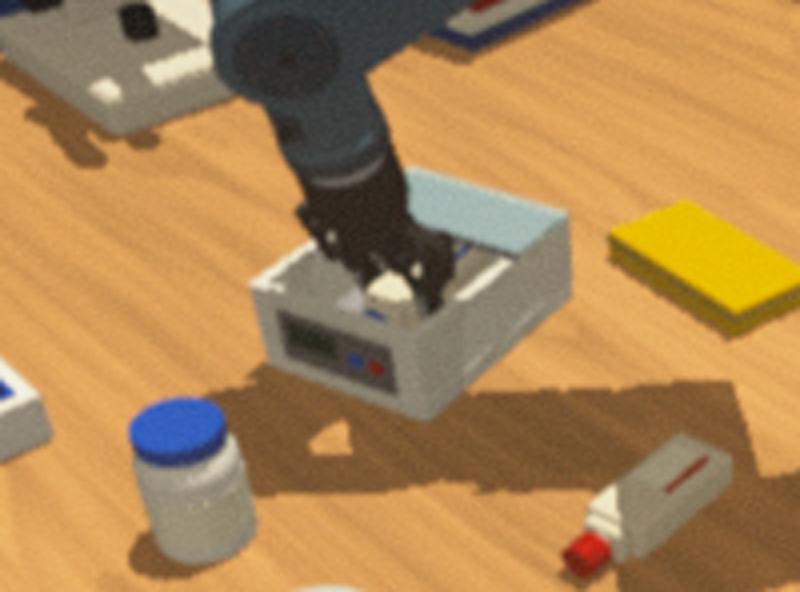

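All is level and clear of the walls. I'll lower in about 1 mm steps and watch the force.

>>> drive_tool --deltas '[{"slide": [-0.007,0.004,0.025],"delta_rot": [0,0,0],"hand": 0},{"slide": [-0.005,0,0.02],"delta_rot": [0,0,0],"hand": 0},{"slide": [-0.005,0,0.02],"delta_rot": [0,0,0],"hand": 0},{"slide": [-0.005,0,0.02],"delta_rot": [0,0,0],"hand": 0},{"slide": [0,0,0],"delta_rot": [0,0,0],"hand": 0}]'

```text
time_s: 13.2
eef_pos: [0.5097, -0.2842, 0.0312]
eef_rot: [-0.128, -0.152, 0.98, -0.019]
wrist_force: [-0.1, -0.6, -1.7]
opening: 0.571
```

```bash
python3 st.py 0,5,36.5
```

```text
13.2 [ 0.5097 -0.2842  0.0312] [-0.1 -0.6 -1.7] (array([ 4.7,  0.1, 38. ]), array([ 0.  ,  0.04, -0.05]))
0,5,36.5 slide [-0.013 -0.003  0.027] rot [-0.0003 -0.0002 -0.0001]
```

>>> drive_tool --deltas '[{"slide": [-0.005,0,0.019],"delta_rot": [0,0,0],"hand": 0},{"slide": [0,0,0],"delta_rot": [0,0,0],"hand": 0},{"slide": [-0.0025,0,0.01],"delta_rot": [0,0,0],"hand": 0},{"slide": [0,0,0],"delta_rot": [0,0,0],"hand": 0},{"slide": [0,0,0],"delta_rot": [0,0,0],"hand": 0}]'

```text
time_s: 13.82
eef_pos: [0.5098, -0.2843, 0.0299]
eef_rot: [-0.128, -0.152, 0.98, -0.02]
wrist_force: [1.4, -0.2, -1.8]
opening: 0.572
```

```bash
python3 st.py 0,5,36
```

```text
13.825 [ 0.5098 -0.2843  0.0299] [ 1.4 -0.2 -1.8] (array([ 4.8,  0. , 36.7]), array([-0.  ,  0.03, -0.07]))
0,5,36 slide [-0.008 -0.     0.012] rot [-0.0004 -0.0002 -0.0001]
```

>>> drive_tool --deltas '[{"slide": [-0.0025,0,0.01],"delta_rot": [0,0,0],"hand": 0},{"slide": [0,0,0],"delta_rot": [0,0,0],"hand": 0},{"slide": [-0.0025,0,0.01],"delta_rot": [0,0,0],"hand": 0},{"slide": [0,0,0],"delta_rot": [0,0,0],"hand": 0},{"slide": [0,0,0],"delta_rot": [0,0,0],"hand": 0}]'

```text
time_s: 14.45
eef_pos: [0.5098, -0.2843, 0.0291]
eef_rot: [-0.128, -0.152, 0.98, -0.02]
wrist_force: [-1.0, 1.1, 3.5]
opening: 0.57
```

```bash
python3 st.py 0,5,36
```

```text
14.45 [ 0.5098 -0.2843  0.0291] [-1.   1.1  3.5] (array([ 4.7,  0. , 36. ]), array([-0.  ,  0.04, -0.07]))
0,5,36 slide [-0.005 -0.001 -0.002] rot [-0.0004 -0.0002 -0.0001]
```

Contact is confirmed: the vertical force went from -1.7 to +3.5 N at z = 36.0 mm, exactly floor level. I'll release gently.

>>> drive_tool --deltas '[{"slide": [0,0,0],"delta_rot": [0,0,0],"hand": 0.58},{"slide": [0,0,0],"delta_rot": [0,0,0],"hand": 0.62},{"slide": [0,0,0],"delta_rot": [0,0,0],"hand": 0.68},{"slide": [0,0,0],"delta_rot": [0,0,0],"hand": 0.75},{"slide": [0,0,0],"delta_rot": [0,0,0],"hand": 0.78}]'

```text
time_s: 15.08
eef_pos: [0.5097, -0.2843, 0.0288]
eef_rot: [-0.128, -0.152, 0.98, -0.02]
wrist_force: [-0.2, -1.5, 0.2]
opening: 0.784
```

```bash
python3 st.py; python3 w.py w10
```

```text
15.075 [ 0.5097 -0.2843  0.0288] [-0.2 -1.5  0.2] (array([ 4.7,  0. , 35.6]), array([-0.  ,  0.04, -0.07]))
15.125 [ 0.50973509 -0.28426217  0.02874473] [-0.12758794 -0.15180025  0.9799473  -0.01952676]
```

View pics/w10.png

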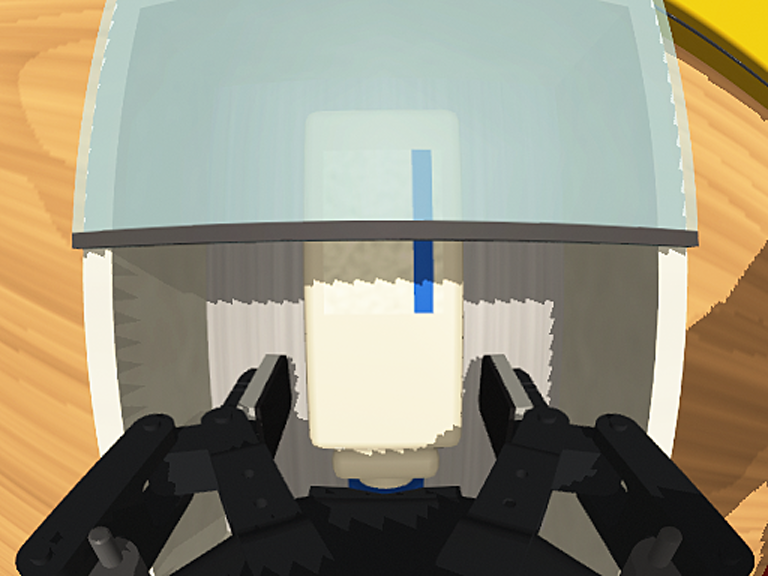

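Released. The flask hasn't moved and both pads are clear. I'll retreat straight up.

>>> drive_tool --deltas '[{"slide": [0.05,0,-0.19],"delta_rot": [0,0,0],"hand": 0.78},{"slide": [0.1,0,-0.4],"delta_rot": [0,0,0],"hand": 0.78},{"slide": [0.2,0,-0.75],"delta_rot": [0,0,0],"hand": 0.78},{"slide": [0.25,0,-0.95],"delta_rot": [0,0,0],"hand": 0.78},{"slide": [0.25,0,-0.95],"delta_rot": [0,0,0],"hand": 0.78}]'

```text
time_s: 15.75
eef_pos: [0.5103, -0.2843, 0.1996]
eef_rot: [-0.127, -0.152, 0.98, -0.02]
wrist_force: [-0.2, -0.5, -0.7]
opening: 0.778
```

>>> drive_tool --deltas '[{"slide": [0.25,0.9,-0.4],"delta_rot": [0,0,0],"hand": 0.78},{"slide": [0,0.9,0],"delta_rot": [0,0,0],"hand": 0.78},{"slide": [0,0.9,0],"delta_rot": [0,0,0],"hand": 0.78},{"slide": [0,0.6,0],"delta_rot": [0,0,0],"hand": 0.78},{"slide": [0,0,0],"delta_rot": [0,0,0],"hand": 0.78}]'

```text
time_s: 16.38
eef_pos: [0.4535, -0.1275, 0.2207]
eef_rot: [-0.127, -0.153, 0.98, -0.02]
wrist_force: [-0.6, -0.6, 0.5]
opening: 0.779
```

```bash
python3 st.py;  python3 - <<'E'
from bench import ctrl
from h import *
S=ctrl.camera("scene");T=ctrl.camera("top")
b=lambda c:cv2.cvtColor(c["frame"],cv2.COLOR_RGB2BGR)
cv2.imwrite("pics/z_s.png",b(S));cv2.imwrite("pics/z_t.png",cv2.resize(b(T)[170:270,345:441],None,fx=6,fy=6,interpolation=cv2.INTER_CUBIC));cv2.imwrite("pics/z_sc.png",cv2.resize(b(S)[95:180,155:255],None,fx=7,fy=7,interpolation=cv2.INTER_CUBIC))
d=pickle.load(open("a.pkl","rb"))
cv2.imwrite("pics/z_d.png",cv2.absdiff(b(T),b(d["top"])));cv2.imwrite("pics/z_top.png",b(T))
E
```

```text
16.375 [ 0.4535 -0.1275  0.2207] [-0.6 -0.6  0.5] (array([ -1.7, 166.4, 227.5]), array([ 0.15, -0.07, -0.14]))
```

View pics/z_sc.png

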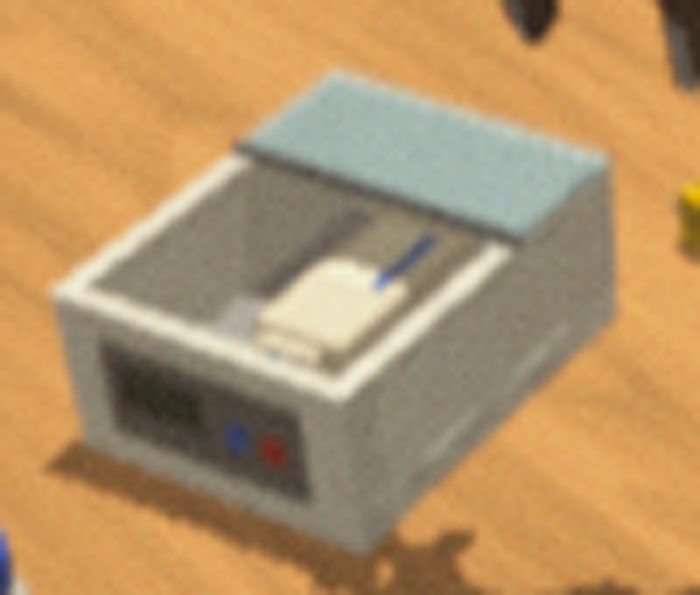

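View pics/z_t.png

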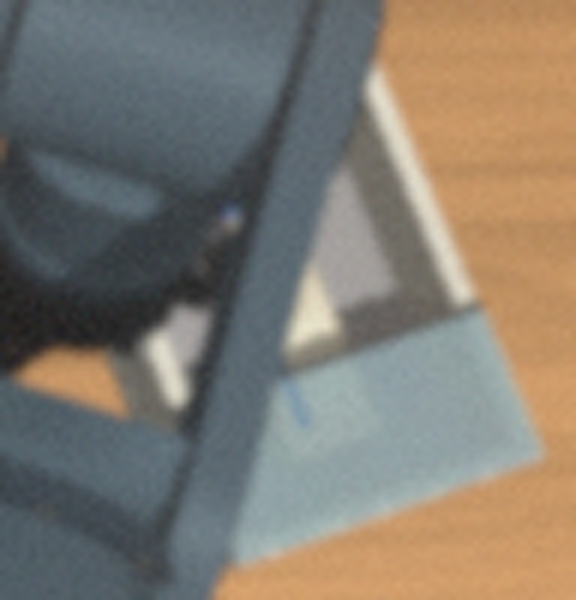

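View pics/z_top.png

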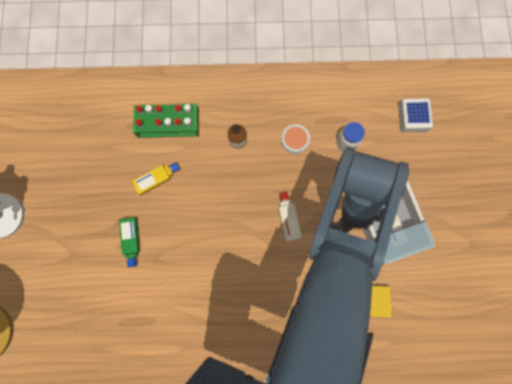

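View pics/z_s.png

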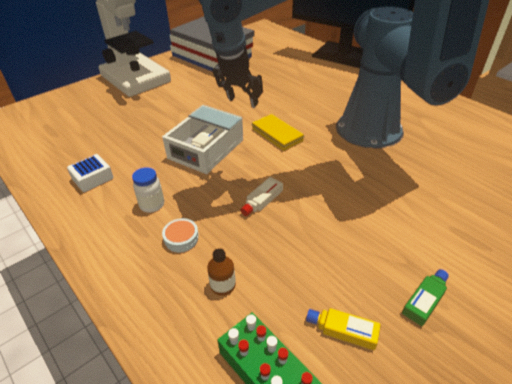

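The flask lies flat with its stripe up. In the top crop its base is under the cover, with the stripe at (300,400), and its cap end is in the open part. All the other objects are at their original pixels, and the gripper touches nothing. I'm handing in.

```bash
python3 -c "
from bench import ctrl
print(ctrl.hand_in())"
```

```text
the job is handed in; nothing more can be done
None
```

The blue-capped flask is lying flat on the warming chamber floor, label up, with its base under the clear cover and its cap end in the open part. I handed the job in at about 16.5 s of the 54 s allowed.

- **Placing:** I gripped the flask across its body, carried it over, tilted it base-down and slid the base under the cover. I then levelled it and lowered it in steps of about 1 mm until it touched the floor. There the vertical force rose from -1.7 to +3.5 N, with the flask's computed centre at 36.0 mm, exactly the expected height. It did not shift when I released it.
- **What did not go to plan:** I had intended a 48° tilt, but the last joint reached the end of its range at about 47° while still above the chamber. I entered at 33° instead; nothing was touched.
- **Last checks:** The final pictures show the stripe up, the base seen through the cover, the gripper clear, and the other objects at their original pixels. The arm hid part of the top view and the front wall hid the cap in the scene view. The cap end's position therefore rests on the wrist pictures and the computed pose: flask centre 5 mm towards the open end, yaw and pitch within about 0.1°.
- **Measurement differences:** The first flask position from the two fixed cameras differed from the wrist camera by about 2 mm, so I used the wrist camera's.

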